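Change a stud press over to a batch of steel studs

ROBOT

A 6-joint arm with a two-finger parallel gripper is mounted at the origin on the work surface. World frame = base frame: x ahead of the robot, y to its left, z up, the work surface at z = 0. Lengths are in mm, angles in rad, forces in N, time in s.
With the tool pointing down it reaches from about 250 to 725 mm from the base axis. Payload 4 kg.
Tool frame: the origin (TCP) lies on the centre line of the jaws, within the pads' length; the fingertips stand arm.finger_overhang ahead of it and the grasp point (between the pads) lies 6 mm ahead of it (arm.finger_overhang is the distance from the TCP to the fingertips, in mm); z points along the fingers, y is the line along which they close (so a half turn about z gives the same grasp; the last joint's range is limited). The gripper opens to 85 mm and grips with 20 to 120 N. Pads are 22 mm wide; open, the fingers measure 114 mm over their backs; the gripper's body (76 mm by 85 mm) begins 54 mm behind the grasp point. The pads swing forward as they close: fully open they stand 13 mm farther back than shut.
Start: joints at [-1.17, 0.241, 0.005, 1.335, 0, 1.571], TCP at [195.076, -460.375, 256.306] pointing down, gripper open.
Joint ranges: [-2.72, 2.72], [-1.05, 1.87], [-1.09, 1.28], [-1.99, 2.15], [-1.42, 1.44], [-3.14, 3.14]. Speed limits (rad/s): [2.79, 2.79, 3.14, 3.14, 3.14, 3.14].

INTERFACE

Orientations are given as a unit quaternion [w, x, y, z].
In Python, from rig import monitor, vision, order, arm gives the robot as it stands. The module is installed in compiled form; this text tells all that it offers.
- The arm moves only by the tool play_rows, never from a script. Its argument "plan" is a list of rows, each a list of 5 numbers: the opening, from -1 (shut) to 1 (fully open), so that 0 is half open, then the shift along the tool's x, y, z each as a share of 6 cm, from -1 to 1, then the turn about the tool's z as a share of 2 rad, from -1 to 1. A call has 1 to 12 rows; each row shifts and turns the commanded pose from where the row before left it, along the tool's axes as they then stand; what a row does not reach is not made up. A row lasts 1/8 s, in which the tool goes at most 62.5 mm and 10.7 degrees, less where a joint would pass 70% of its speed; a pose out of reach is approached as far as the arm can. A call with a number of a shift or a turn outside -1 to 1 is refused whole. A call with a gripper value outside its range is refused whole. The fingers move at their own pace and stop on an object; "grip_force" is the grip in N (left out, the last holds). Time passes only in rows, so rows that do not move let the fingers close. It gives the time, the measured TCP pose, the force, the opening and the grip force at its end, in the units of the state.
- monitor.get_state(): the state, without advancing time (a new reading comes with each control period).
- vision.grab_frame(name): name is "scene" or "top" or "wrist"; returns a dict with "img" (384x512x3 uint8, blue, green, red), "vertical_fov" (degrees; the focal length in pixels is half the picture's height over the tangent of half this angle, whatever the lens; pixels are square), "cx", "cy" (the principal point, pixels), "R" (3x3) and "t" (3): a world point X has camera coordinates R X + t. Camera axes: x right, y down, z forward; pixel columns grow to the right and rows downward; lengths in mm; the calibration is good to about 2 mm. The wrist camera is an equidistant fisheye: a pixel r from the principal point sees the ray r / f radians off the axis. A picture is of the moment at which its call begins. There is no depth.
- order.hand_in(): hands the job in; it is judged then, once.
The state is a dict: "time": time; "joint_positions": joint angles; "dq": joint speeds; "tau": joint torques, N m; "eef_pos": TCP position; "tcp_rot": TCP orientation; "contact_force": force on the tool from outside, world axes, zero at the start; "moment": the same for the moment, N m; "grip_width": finger opening in mm; "finger_force": force on a finger pad.
Only numpy, scipy, OpenCV 4.12 (cv2) and the standard library are available. Lean on these libraries where they do the work, as an engineer would, in place of code of your own. Each camera call takes 0.05 s, during which the arm holds its last target. There are 200 camera calls.

TASK

Change the press over to steel studs: put the two brass studs left on the bench back in their blue parts bin, and pull the red-handled spring pusher all the way out until it catches at its stop. Set every steel stud from the bench upright, flange down, into the feed lane through the loading gap ahead of the caught pusher, sliding them on under the lips as needed for room, and then free the pusher so that it drives the whole row up against the stop under the ram. Set the batch dial to the number of steel studs loaded - one click up from its zero stop for each - and leave the other tools and parts on the bench where they are and standing.

Things in the scene. Friction and masses are not known exactly. Their poses are not given: they have to be found in the camera images.
- gap (a point): Middle of the loading gap of the feed lane on the green press (fixed), on the lane floor 12 mm above the bench. +y runs along the lane to the ram, +x to the column, +z up. Lane 35 mm wide, walls 10 mm high. The gap, y -25 to +25 mm, is open above and at its -x side, where a flush apron reaches x = -76 mm; 10 mm high lead-ins narrow it from y = +8. Behind y = -33 rails 10 mm high carry the pusher to y = -176.
- lane_stop (a point): Foot of the lane's end stop face, on the lane floor and axis, 151 mm along +y from the gap's middle; same axes. From 25 to 122 mm past the gap's middle two lips overhang the lane: underside 10 mm, top 14 mm above the floor, a 16 mm slot between them for the shanks.
- ram (a point): Centre of the underside of the ram (24 mm across) over the lane's end, 15 mm before the end stop and 54 mm above the lane floor; axes as the gap's. 30 mm above this point begins the green sleeve, 58 mm across, with the air cylinder (74 mm across) from 155 mm to 240 mm above it; the column stands 95 to 165 mm to +x, 60 mm wide, joined at the top.
- pusher (a joint): Spring pusher, m: 0 = forward at the end stop, grows as pulled out along the lane's -y to the stop at 0.176. Spring 3.6 N at 0 to 5.7 N, damped (25 N s/m). A ball catch takes about 14 N to pull through at 0.158-0.165, then holds it at 0.170; about 3 N forward frees it. Front face at gap y = 148 mm minus this value; behind n studs in a tight row it reads 0.030 n - 0.003.
- pusher_handle (a point): Middle of the pusher's red upright handle, 57 mm above the bench: post 16 mm in diameter, free to grip from 22 mm below to 16 mm above this point, with a 22 mm cap whose top is 23 mm above it. On the lane's axis, at gap y = 33 mm minus the pusher value, 115 mm behind its front face; axes as the gap's. Beside its caught place, to +x, stands the catch block, 18 mm above the lane floor.
- dial (a joint): Batch dial, rad: 0 at its zero stop, grows clockwise seen from above, one click = 0.5236 rad (30 degrees), far stop at 7 clicks. Starts 5 to 7 clicks up. It rests in each click with about 0.03 rad of play; passing to the next takes about 0.15 N m, and let go it snaps into the nearest click.
- dial_grip (a point): Middle of the black dial's bar grip, on the vertical turning axis, 103 mm above the bench, on a grey control box (90 x 88 x 76 mm) beyond the ram. Bar 44 mm long, 14 mm thick, from 17 mm below to 13 mm above this point. +x points along the bar to its white pointer end, +z up. Red tick = zero, white ticks = 1 to 7, clockwise. The air cylinder is 150 mm off, axis to axis.
- steel1_mid (a point): Steel stud, 46 mm tall, standing on its flange: flange 30 mm across and 6 mm thick at the bottom, round shank 12 mm in diameter above it; about 60 g. Point on its axis half-way up (23 mm above its underside), +z along the shank. May be absent.
- steel2_mid (a point): Steel stud, 46 mm tall, standing on its flange: flange 30 mm across and 6 mm thick at the bottom, round shank 12 mm in diameter above it; about 60 g. Point on its axis half-way up (23 mm above its underside), +z along the shank. May be absent.
- steel3_mid (a point): Steel stud, 46 mm tall, standing on its flange: flange 30 mm across and 6 mm thick at the bottom, round shank 12 mm in diameter above it; about 60 g. Point on its axis half-way up (23 mm above its underside), +z along the shank. May be absent.
- steel4_mid (a point): Steel stud, 46 mm tall, standing on its flange: flange 30 mm across and 6 mm thick at the bottom, round shank 12 mm in diameter above it; about 60 g. Point on its axis half-way up (23 mm above its underside), +z along the shank. May be absent.
- brass1_mid (a point): Brass stud of the same shape, size and weight as the steel ones, left over from the last batch. Point on its axis half-way up, 23 mm above its underside, +z along the shank.
- brass2_mid (a point): Brass stud of the same shape, size and weight as the steel ones, left over from the last batch. Point on its axis half-way up, 23 mm above its underside, +z along the shank.
- bin_floor (a point): Blue open parts bin for brass studs, fixed: 100 x 130 x 40 mm outside, walls and floor 4 mm. Point on its inner floor in the middle of its free part, 15 mm to -x of the bin's centre; +x, +y along its sides. Two old brass studs lie along its +x wall (from 28 mm to +x of this point); free floor from -31 to +26 mm in x, -61 to +61 mm in y.
- die: Bystander: dark steel setting die, 32 mm across, 34 mm high; origin under its centre.
- die2: Bystander: dark steel setting die, 36 mm across, 26 mm high; origin under its centre.
- oil: Bystander: yellow oil bottle, 54 mm across, 130 mm high; origin under its centre.
- jar: Bystander: glass jar of rivets, 70 mm across, 80 mm high; origin under its centre.
- mallet: Bystander: hammer lying on the bench, 260 mm long; origin under its middle.
- brush: Bystander: brush lying on the bench, 200 mm long; origin under its middle.
- driver: Bystander: screwdriver lying on the bench, 200 mm long; origin under its middle.

How it is judged:
By the outcome, as a careful person would: the job done as asked, in the order asked, and still so for the second after the job is handed in, with the robot touching nothing.
Of steel1, steel2, steel3, steel4 only 2 to 4 are there at a start; the rules pass over those that are not, and their reading is None.
At some moment in a run one of steel1, steel2, steel3, steel4, brass1, brass2 may be knocked a few centimetres aside while the robot is not near it.
Once in a run the grip may slacken for a moment while it holds something.
It also fails if it takes over 210 s, if anything falls off the work surface, if the arm or the gripper's body presses on something with over 40 N, if the wrist force passes 120 N, or if a joint passes its speed limit or range.

## Working session

There is one attempt and no reset: what is moved stays moved. The work goes in short steps, Python scripts to look and compute and a tool call to move; the robot and the scene stay as the last step left them, time stands still between calls to the robot, and variables do not carry over. Pictures are saved under pics/ and viewed, at most 14 in all, crops included, and the job is handed in when it is done.

Besides the shell and the picture viewer there is one more tool, called after "Emit:" by a JSON object that holds its "api" and its "payload". play_rows: Moves the arm, as the interface text tells. Its arguments: {"type":"object","properties":{"plan":{"type":"array","items":{"type":"array","items":{"type":"number","minimum":-1,"maximum":1}}},"grip_force":{"type":"number"}},"required":["plan"]}

```bash
mkdir -p pics; python3 - <<'E'
from rig import monitor, vision, order, arm
import cv2,numpy as np
s=monitor.get_state(); print({k:np.round(v,3).tolist() for k,v in s.items()}, arm.finger_overhang)
for n in ("scene","top"):
    f=vision.grab_frame(n); cv2.imwrite(f"pics/{n}0.png",cv2.resize(f["img"],(800,600),interpolation=cv2.INTER_CUBIC)); cv2.imwrite(f"{n}0_raw.png",f["img"])
    print(n,f["vertical_fov"],f["cx"],f["cy"],np.round(f["R"],4).tolist(),np.round(f["t"],1).tolist())
E
```

```text
{'time': 0.0, 'joint_positions': [-1.17, 0.241, 0.004, 1.335, 0.0, 1.571], 'dq': [0.001, -0.0, 0.001, 0.0, -0.001, 0.0], 'tau': [0.001, -37.232, 25.241, 0.017, -0.0, -0.0], 'eef_pos': [194.865, -459.838, 255.428], 'tcp_rot': [-0.001, 0.98, 0.199, -0.0], 'contact_force': [0.494, -0.266, -0.481], 'moment': [0.005, -0.031, 0.019], 'finger_force': 0.0, 'grip_width': 85.154} 25.0
scene 54.56488823229885 253.93982971240655 189.66361308152864 [[0.5247, 0.8512, 0.0159], [0.656, -0.3924, -0.6447], [-0.5425, 0.3487, -0.7643]] [-229.8, -292.6, 1528.3]
top 51.168542067398555 262.25534242871584 187.62507938670015 [[-0.0813, -0.9967, -0.0029], [-0.9734, 0.08, -0.2147], [0.2142, -0.0146, -0.9767]] [10.9, 534.8, 1127.9]
```

View pics/top0.png

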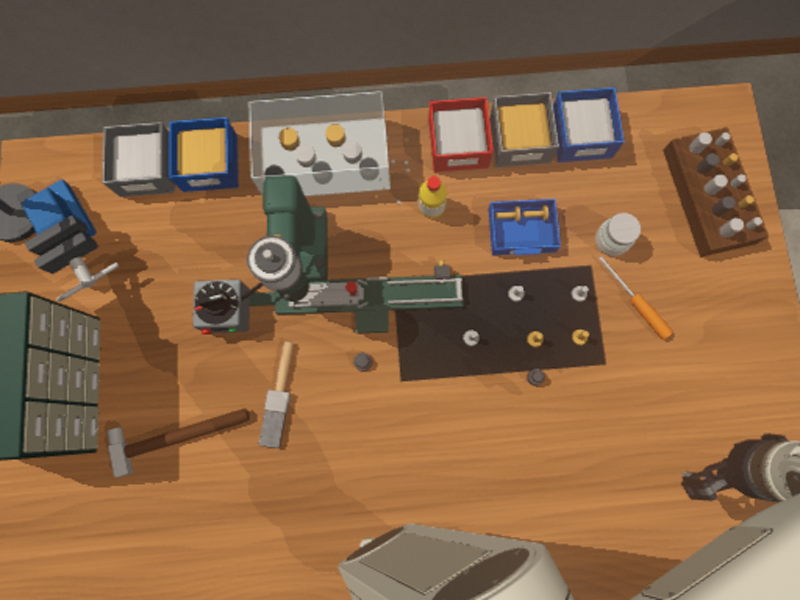

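View pics/scene0.png

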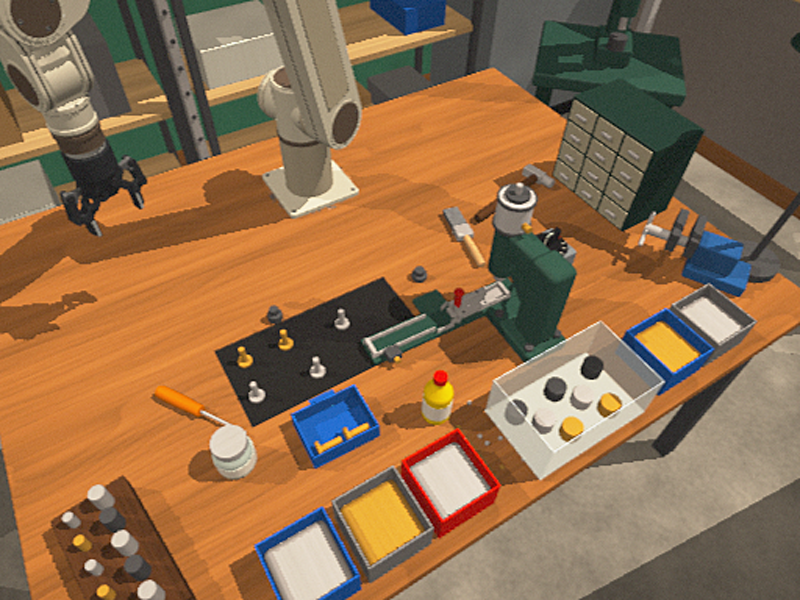

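```bash
cat > h.py <<'E'
from rig import monitor, vision, order, arm
import cv2, numpy as np
from scipy.spatial.transform import Rotation as Rot
class Cam:
    def __init__(s,name,save=None):
        s.f=vision.grab_frame(name); s.name=name; s.img=s.f["img"]; s.R=np.array(s.f["R"]); s.t=np.array(s.f["t"])
        s.F=s.img.shape[0]/2/np.tan(np.radians(s.f["vertical_fov"])/2); s.c=np.array([s.f["cx"],s.f["cy"]])
        s.o=-s.R.T@s.t
        if save: cv2.imwrite(f"pics/{save}.png",cv2.resize(s.img,(800,600),interpolation=cv2.INTER_CUBIC))
    def ray(s,uv):
        d=(np.asarray(uv,float)-s.c)/s.F
        if s.name=="wrist":
            r=np.linalg.norm(d)+1e-9; v=np.r_[d/r*np.sin(r),np.cos(r)]
        else: v=np.r_[d,1]
        return s.R.T@v/np.linalg.norm(v)
    def on(s,uv,z):
        d=s.ray(uv); return s.o+d*(z-s.o[2])/d[2]
    def proj(s,X):
        p=s.R@np.asarray(X,float)+s.t
        if s.name=="wrist":
            r=np.hypot(*p[:2]); return s.c+s.F*np.arctan2(r,p[2])*p[:2]/(r+1e-9)
        return s.c+s.F*p[:2]/p[2]
def tri(c1,u1,c2,u2):
    A=0;b=0
    for c,u in((c1,u1),(c2,u2)):
        d=c.ray(u);P=np.eye(3)-np.outer(d,d);A=A+P;b=b+P@c.o
    return np.linalg.solve(A,b)
def state():
    s=monitor.get_state();R=Rot.from_quat(np.roll(s["tcp_rot"],-1)).as_matrix()
    return s,np.array(s["eef_pos"]),R
def yaw(R): return np.arctan2(R[1,0],R[0,0])
def go(target,yaw_t=None,p=None):
    "prints the tool-axis shift (shares of 60 mm at present yaw) and turn share (of 2 rad)"
    s,p,R=state(); d=R.T@(np.array(target)-p)
    print("at",p.round(1),"yaw",round(yaw(R),4),"shift mm",d.round(1),"share",(d/60).round(3))
    if yaw_t is not None: print("turn share",round((yaw(R)-yaw_t)/2,4), "then-axes shift mm",(np.array([[np.cos(yaw_t),np.sin(yaw_t),0],[np.sin(yaw_t),-np.cos(yaw_t),0],[0,0,-1]])@(np.array(target)-p)).round(1))
def blobs(img,lo,hi,amin=5):
    m=cv2.inRange(cv2.cvtColor(img,cv2.COLOR_BGR2HSV),np.array(lo),np.array(hi))
    n,l,st,ce=cv2.connectedComponentsWithStats(m)
    return [(ce[i].round(1).tolist(),st[i].tolist()) for i in range(1,n) if st[i,4]>=amin]
E
python3 - <<'E'
from h import *
c=Cam("top"); S=Cam("scene"); w=Cam("wrist","wrist0")
k=1.5625
for n,u,z in [("steelA",(517,289),46),("steelB",(581,289),46),("steelC",(471,334),46),("brassA",(536,335),46),("brassB",(581,332),46),("bin",(524,228),20),("handlecap",(352,287),80),("laneend",(462,292),22),("dial",(216,300),116),("oil",(434,182),130)]:
    print(n,c.on(np.array(u)/k,z).round(0))
for nm,cc in(("top",c),("scene",S)):
    print(nm,"red",blobs(cc.img,(0,150,90),(6,255,255),8)); print(nm,"brass",blobs(cc.img,(15,120,120),(30,255,255),8))
    hsv=cv2.cvtColor(cc.img,cv2.COLOR_BGR2HSV)
print("wrist cam",w.o,w.F,w.R.round(2).tolist())
E
```

```text
steelA [ 528. -238.   46.]
steelB [ 518. -360.   46.]
steelC [ 449. -142.   46.]
brassA [ 437. -263.   46.]
brassB [ 435. -349.   46.]
bin [ 657. -272.   20.]
handlecap [550.  74.  80.]
laneend [ 536. -135.   22.]
dial [537. 316. 116.]
oil [724. -93. 130.]
top red [([294.8, 86.1], [274, 62, 42, 48, 688]), ([277.2, 116.8], [274, 113, 8, 9, 58]), ([224.5, 183.8], [221, 180, 7, 9, 44]), ([126.8, 196.7], [125, 196, 5, 3, 9]), ([131.6, 211.7], [129, 210, 6, 4, 21])]
top brass [([335.1, 80.4], [319, 66, 34, 30, 837]), ([213.9, 85.1], [209, 80, 11, 11, 105]), ([128.6, 96.4], [114, 82, 30, 30, 823]), ([184.1, 87.2], [179, 82, 12, 11, 102]), ([467.7, 100.9], [463, 98, 10, 7, 43]), ([276.4, 124.7], [267, 116, 21, 17, 227]), ([477.7, 127.8], [473, 125, 10, 7, 45]), ([73.0, 133.7], [71, 133, 5, 3, 9]), ([274.6, 137.3], [267, 133, 17, 8, 31]), ([326.3, 136.8], [318, 133, 15, 8, 58]), ([343.8, 135.9], [335, 132, 16, 9, 66]), ([294.4, 160.9], [292, 160, 5, 3, 8]), ([281.8, 167.5], [280, 166, 5, 4, 18]), ([417.5, 202.0], [406, 189, 23, 26, 119]), ([370.9, 215.1], [366, 211, 11, 10, 81]), ([342.2, 21
[... 1877 characters left out ...]
, 211, 10, 13, 79]), ([155.9, 228.9], [152, 222, 10, 13, 88]), ([254.0, 230.0], [252, 228, 5, 5, 19]), ([280.1, 252.2], [270, 243, 21, 19, 289]), ([113.7, 254.5], [99, 247, 32, 17, 177]), ([389.7, 258.3], [383, 252, 15, 15, 149]), ([277.5, 268.5], [269, 263, 20, 9, 51]), ([365.4, 273.7], [359, 267, 15, 16, 164]), ([227.4, 275.4], [220, 271, 16, 10, 72]), ([209.6, 284.4], [202, 280, 17, 10, 74]), ([320.9, 298.1], [320, 297, 3, 3, 8]), ([243.5, 333.3], [218, 308, 53, 54, 1621]), ([52.2, 347.0], [46, 342, 13, 11, 91]), ([67.4, 378.8], [62, 374, 12, 10, 92])]
wrist cam [ 261.62464125 -431.96444505  372.85310343] 297.3186396354542 [[0.39, -0.92, -0.0], [-0.88, -0.37, 0.28], [-0.26, -0.11, -0.96]]
```

View pics/wrist0.png

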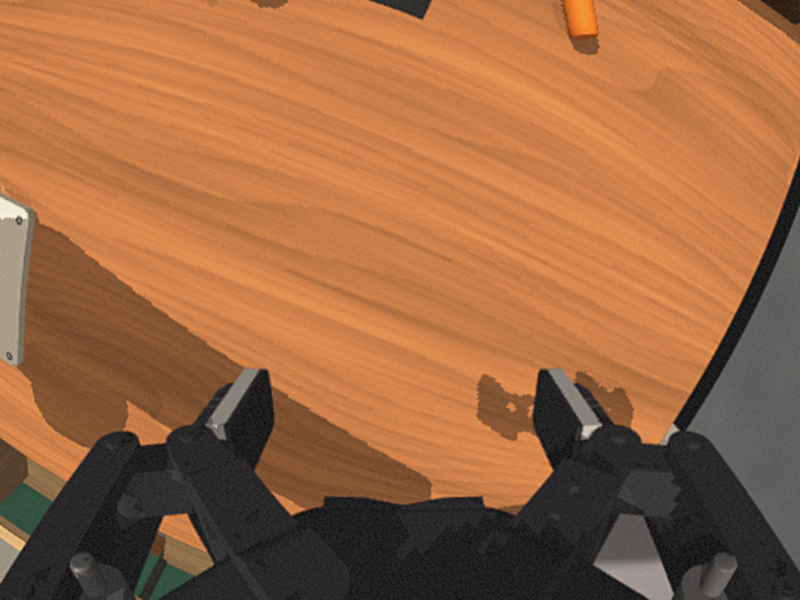

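Emit:
{"api": "play_rows", "payload": {"plan": [[1, 0, 0, 0, 0.078], [1, 0, 0, 0, 0.078], [1, 0, 0, 0, 0.078], [1, 0.57, -0.74, 0, 0], [1, 0.57, -0.74, 0, 0], [1, 0.57, -0.74, 0, 0], [1, 0.57, -0.74, 0, 0], [1, 0.57, -0.74, 0, 0], [1, 0, 0, 0, 0], [1, 0, 0, 0, 0]]}}

```text
time: 1.5
eef_pos: [380.5, -250.3, 256.2]
tcp_rot: [0.0, 0.999, -0.033, -0.0]
contact_force: [-0.3, -0.5, -0.2]
grip_width: 85.5
finger_force: 0.0
```

```bash
python3 - <<'E'
from h import *
s,p,R=state(); print(p,yaw(R),R[:,2])
w=Cam("wrist","wrist1"); print(w.o)
E
```

```text
[ 380.47494122 -250.26793938  256.20348657] -0.06632808082135061 [-5.82039995e-04 -1.65166976e-04 -9.99999817e-01]
[ 452.69310042 -254.80792555  373.25074672]
```

View pics/wrist1.png

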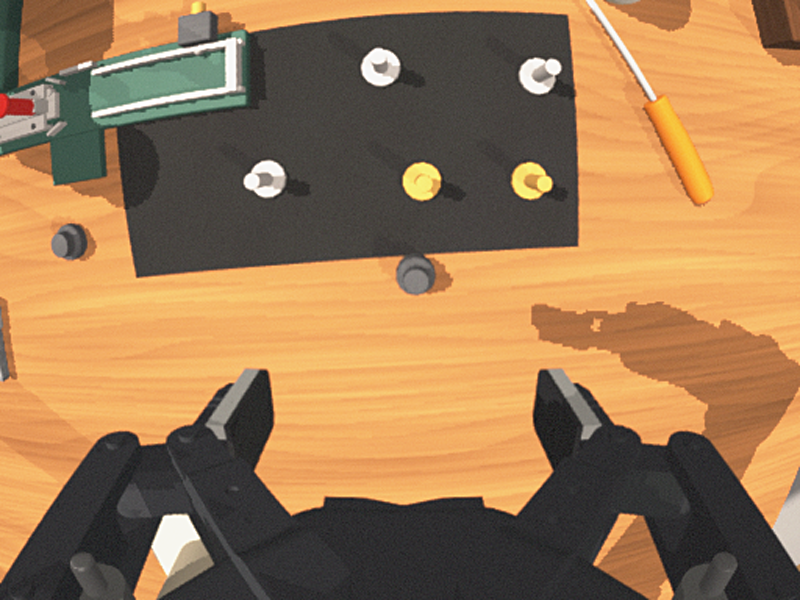

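```bash
python3 - <<'E'
from h import *
w=Cam("wrist"); c=Cam("top"); k=1.5625
for n,f,t in [("steelA",(380,67),(380,57)),("steelB",(539,76),(553,67)),("steelC",(266,179),(250,181)),("brassA",(422,181),(424,184)),("brassB",(531,181),(545,184))]:
    print(n,w.on(np.array(f)/k,6).round(1),w.on(np.array(t)/k,46).round(1))
# segment flanges
for lo,hi,n in(((15,120,120),(32,255,255),"brass"),((0,0,120),(180,50,255),"steel")):
    for ce,st in blobs(w.img,lo,hi,150):
        if ce[1]<140: print(n,ce,st,w.on(ce,12).round(1))
m=cv2.inRange(cv2.cvtColor(c.img,cv2.COLOR_BGR2HSV),(105,140,60),(125,255,255))
cs,_=cv2.findContours(m,0,2)
for q in cs:
    if cv2.contourArea(q)>300:
        r=cv2.minAreaRect(q); b=cv2.boxPoints(r); print(np.round(r[0]),cv2.contourArea(q),[c.on(x,40)[:2].round(0).tolist() for x in b])
E
```

```text
steelA [ 528.9 -243.2    6. ] [ 528. -245.   46.]
steelB [ 518. -369.    6.] [ 517.9 -367.9   46. ]
steelC [ 448.3 -145.     6. ] [ 448.8 -144.7   46. ]
brassA [ 435.7 -269.7    6. ] [ 435.3 -269.4   46. ]
brassB [ 432.  -357.6    6. ] [ 431.8 -357.    46. ]
brass [92.6, 5.6] [73, 0, 45, 16, 440] [616.8 -44.   12. ]
brass [234.1, 5.3] [119, 0, 265, 20, 2460] [ 577.8 -235.6   12. ]
brass [374.6, 26.2] [365, 15, 25, 22, 296] [ 548.7 -409.8   12. ]
brass [382.1, 53.6] [366, 35, 36, 40, 771] [ 512.4 -417.2   12. ]
brass [394.7, 96.3] [369, 75, 61, 39, 1401] [ 457.2 -432.4   12. ]
brass [338.6, 115.1] [326, 103, 27, 25, 471] [ 433.3 -354.4   12. ]
brass [269.0, 115.4] [257, 104, 25, 24, 481] [ 436.6 -268.2   12. ]
steel [397.4, 30.6] [375, 0, 45, 64, 308] [ 545.4 -442.4   12. ]
steel [122.9, 17.4] [111, 7, 23, 21, 329] [586.7 -90.8  12. ]
steel [115.9, 47.6] [57, 23, 99, 53, 1255] [546.8 -79.1  12. ]
steel [242.5, 42.4] [230, 30, 26, 25, 478] [ 528.4 -242.6   12. ]
steel [344.0, 47.0] [331, 36, 28, 24, 483] [ 519.  -366.1   12. ]
steel [20.8, 73.4] [0, 54, 42, 38, 828] [550.9  96.7  12. ]
steel [169.3, 114.1] [155, 102, 28, 25, 490] [ 449.1 -145.7   12. ]
[335. 151.] 526.5 [[620.0, -185.0], [694.0, -210.0], [650.0, -343.0], [577.0, -318.0]]
[ 37. 139.] 708.5 [[786.0, 726.0], [832.0, 638.0], [711.0, 575.0], [667.0, 662.0]]
[129.  98.] 1511.0 [[947.0, 430.0], [936.0, 295.0], [779.0, 299.0], [790.0, 429.0]]
```

Emit:
{"api": "play_rows", "payload": {"plan": [[0.2, 0.47, 0.13, 0, 0], [0.2, 0.467, 0.128, 0, 0], [0.2, 0, 0, 0.8, 0], [0.2, 0, 0, 0.8, 0], [0.2, 0, 0, 0.8, 0], [0.2, 0, 0, 0.8, 0], [0.2, 0, 0, 0.37, 0], [0.2, 0, 0, 0, 0], [-1, 0, 0, 0, 0], [-1, 0, 0, 0, 0], [-1, 0, 0, 0, 0], [-1, 0, 0, 0, 0]], "grip_force": 50}}

```text
time: 3.15
eef_pos: [436.7, -270.4, 43.7]
tcp_rot: [0.001, 0.999, -0.034, 0.001]
contact_force: [-0.9, 0.3, 6.9]
grip_width: 9.9
finger_force: 49.0
```

```bash
python3 - <<'E'
from h import *
s,p,R=state(); print(p,yaw(R),s["grip_width"],s["finger_force"],s["contact_force"])
E
```

```text
[ 436.66694045 -270.41869222   43.650033  ] -0.06727428094681928 9.92217131974489 48.95695388317108 [-0.85629542  0.30399248  6.87663545]
```

Emit:
{"api": "play_rows", "payload": {"plan": [[-1, 0, 0, -0.7, 0], [-1, 0, 0, -0.7, 0], [-1, 0, 0, -0.7, 0], [-1, 0.7, 0, -0.5, 0], [-1, 0.7, 0, 0, 0], [-1, 0.6, -0.13, 0, 0], [-1, 0, 0, 0, 0]]}}

```text
time: 4.03
eef_pos: [557.9, -268.9, 197.3]
tcp_rot: [-0.0, 0.999, -0.032, 0.0]
contact_force: [0.4, -0.4, -1.0]
grip_width: 10.2
finger_force: 48.7
```

```bash
python3 - <<'E'
from h import *
s,p,R=state(); print(p,yaw(R),s["grip_width"],s["finger_force"],s["contact_force"])
w=Cam("wrist","wrist2"); np.save("w2.npy",{"R":w.R,"t":w.t})
E
```

```text
[ 557.90738642 -268.94571065  197.28361074] -0.06461225996156378 10.234693476843532 48.737645745277405 [ 0.35681909 -0.39589653 -0.96372012]
```

View pics/wrist2.png

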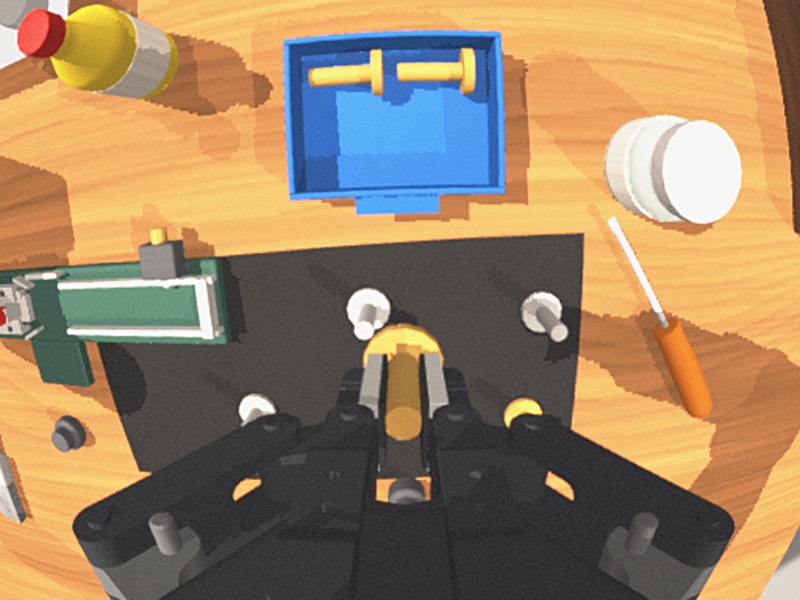

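```bash
python3 - <<'E'
from h import *
w=Cam("wrist");k=1.5625
P=[w.on(np.array(q)/k,40) for q in((287,40),(500,34),(503,191),(291,197))]
print(np.round(P,1).tolist(),np.mean(P,0).round(1))
for a,b in((0,1),(1,2),(2,3),(3,0)): d=P[b]-P[a]; print(np.linalg.norm(d).round(1),np.arctan2(d[1],d[0]).round(3))
for q in((58,281),(214,277),(216,336),(64,334),(38,342),(93,385)): print(q,w.on(np.array(q)/k,22).round(1))
# bottom of the held stud: flange
print("held flange",w.on(np.array((403,361))/k,155).round(1))
E
```

```text
[[709.2, -210.2, 40.0], [703.9, -336.1, 40.0], [607.9, -332.2, 40.0], [612.8, -205.6, 40.0]] [ 658.4 -271.    40. ]
126.1 -1.613
96.0 3.101
126.7 1.532
96.5 -0.047
(58, 281) [571.5   7.3  22. ]
(214, 277) [ 563.3 -139.5   22. ]
(216, 336) [ 520.1 -132.6   22. ]
(64, 334) [526.4  15.5  22. ]
(38, 342) [519.8  52.5  22. ]
(93, 385) [479.7  -1.6  22. ]
held flange [ 555.6 -269.   155. ]
```

Emit:
{"api": "play_rows", "payload": {"plan": [[-1, 0.675, 0.176, 0, 0], [-1, 0.675, 0.176, 0, 0], [-1, 0, 0, 0.8, 0], [-1, 0, 0, 0.8, 0], [-1, 0, 0, 0.5, 0], [-1, 0, 0, 0.36, 0], [-1, 0, 0, 0, 0], [-1, 0, 0, 0, 0]]}}

```text
time: 5.12
eef_pos: [634.8, -296.8, 51.3]
tcp_rot: [0.0, 0.999, -0.034, 0.0]
contact_force: [0.2, 0.1, -0.3]
grip_width: 10.7
finger_force: 50.5
```

Emit:
{"api": "play_rows", "payload": {"plan": [[-1, 0, 0, 0.045, 0], [-1, 0, 0, 0, 0], [-0.4, 0, 0, 0, 0], [-0.4, 0, 0, 0, 0], [-0.4, 0, 0, 0, 0], [-0.4, 0, 0, -0.6, 0], [-0.4, 0, 0, -0.9, 0], [-0.4, 0, 0, -0.9, 0], [0.2, 0, 0, 0, 0]]}}

```text
time: 6.25
eef_pos: [638.3, -297.7, 199.1]
tcp_rot: [0.003, 0.999, -0.034, 0.006]
contact_force: [-0.2, -0.9, 0.1]
grip_width: 42.5
finger_force: 0.0
```

```bash
python3 - <<'E'
from h import *
w=Cam("wrist"); S=Cam("scene"); cv2.imwrite("pics/a.png",np.hstack([cv2.resize(w.img,(400,300)),cv2.resize(S.img[130:310,80:320],(400,300))]))
print(blobs(w.img,(15,120,120),(32,255,255),60))
go((432,-357.3,42),-0.065)
E
```

```text
[([441.3, 4.7], [437, 0, 10, 10, 65]), ([487.7, 3.8], [453, 0, 59, 17, 387]), ([442.3, 23.8], [436, 18, 16, 10, 67]), ([297.6, 78.3], [63, 35, 404, 112, 18784]), ([41.3, 127.4], [0, 91, 91, 74, 2981]), ([256.9, 128.1], [230, 114, 47, 29, 610]), ([202.5, 130.6], [176, 116, 46, 29, 606]), ([426.5, 149.4], [399, 144, 61, 12, 313]), ([454.0, 171.7], [429, 160, 46, 26, 623]), ([256.0, 177.4], [243, 164, 27, 29, 570]), ([193.6, 202.4], [40, 168, 331, 63, 7288]), ([53.0, 176.9], [33, 171, 46, 12, 183]), ([458.8, 193.1], [444, 184, 34, 18, 365]), ([481.5, 214.4], [441, 200, 71, 38, 1063]), ([61.5, 218.2], [42, 208, 40, 18, 414]), ([94.0, 221.1], [89, 216, 11, 11, 96]), ([358.4, 238.2], [347, 231, 26, 14, 199]), ([361.6, 254.7], [346, 243, 35, 25, 426]), ([413.7, 261.2], [398, 258, 30, 9, 141]), ([405.6, 274.8], [400, 269, 13, 14, 63]), ([437.1, 285.8], [416, 271, 39, 34, 685]), ([14.9, 301.1], [0, 286, 40, 28, 338]), ([45.6, 300.6], [17, 289, 54, 21, 357]), ([496.1, 319.5], [476, 289, 36, 64, 967]), ([25.9, 328.1], [9, 316, 34, 28, 352]), ([362.6, 339.3], [349, 320, 33, 36, 507]), ([137.0, 354.9], [119, 346, 37, 23, 266])]
at [ 635.7 -296.5  192.8] yaw -0.0672 shift mm [-199.4   74.2  150.4] share [-3.323  1.237  2.507]
turn share -0.0011 then-axes shift mm [-199.3   73.9  150.8]
```

View pics/a.png

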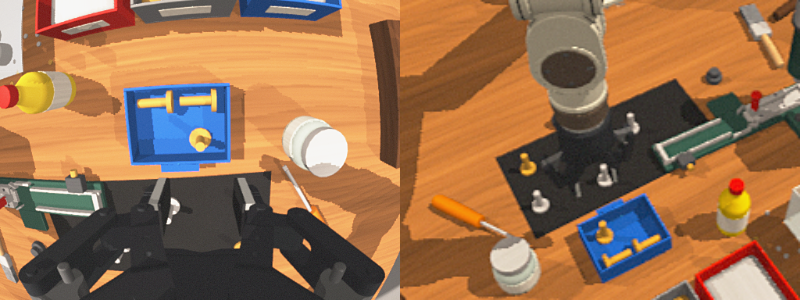

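Emit:
{"api": "play_rows", "payload": {"plan": [[0.2, -0.83, 0.31, 0, 0], [0.2, -0.83, 0.31, 0, 0], [0.2, -0.83, 0.31, 0, 0], [0.2, -0.83, 0.31, 0, 0], [0.2, 0, 0, 0, 0], [0.2, 0, 0, 0, 0]]}}

```text
time: 7.1
eef_pos: [431.3, -356.9, 190.6]
tcp_rot: [-0.001, 0.999, -0.034, -0.001]
contact_force: [0.2, 0.0, 0.5]
grip_width: 51.5
finger_force: 0.0
```

```bash
python3 - <<'E'
from h import *
c=Cam("top");S=Cam("scene")
for n,cc in(("top",c),("scene",S)):
    print(n,[(a,round(s[4])) for a,s in blobs(cc.img,(15,120,120),(32,255,255),40)], cc.proj((432,-357,23)).round(1),cc.proj((528,-243.5,23)).round(1),cc.proj((518,-368,23)).round(1),cc.proj((448.5,-145,23)).round(1))
    print([(a,s[4]) for a,s in blobs(cc.img,(0,0,150),(180,60,255),30)])
go((432,-357.3,42),-0.065)
E
```

```text
top [([335.2, 80.4], 834), ([213.8, 85.0], 102), ([128.6, 96.4], 823), ([184.2, 87.0], 101), ([467.7, 100.8], 41), ([276.2, 124.2], 209), ([477.9, 127.7], 43), ([326.3, 136.8], 58), ([343.8, 136.0], 65), ([343.4, 152.5], 49), ([370.9, 215.1], 81)] [372.7 214.6] [331.4 186.5] [372.4 186.4] [301.9 214.9]
[([376.3, 77.4], 757), ([294.5, 83.6], 760), ([211.3, 98.7], 2490), ([87.9, 100.3], 788), ([451.0, 88.0], 49), ([460.9, 115.0], 50), ([412.2, 275.2], 21955), ([396.4, 146.6], 399), ([172.4, 165.2], 245), ([390.8, 172.5], 36), ([509.5, 176.3], 66), ([52.0, 175.0], 65), ([276.8, 185.2], 132), ([199.7, 187.4], 87), ([329.6, 186.8], 46), ([370.1, 187.0], 44), ([300.7, 215.5], 51), ([176.7, 256.3], 169), ([270.3, 338.1], 3462), ([302.2, 348.0], 2616)]
scene [([13.7, 2.4], 179), ([253.1, 20.9], 1275), ([189.5, 27.0], 176), ([152.1, 57.0], 274), ([27.3, 78.4], 2218), ([157.3, 87.5], 371), ([61.3, 117.3], 577), ([303.6, 160.5], 84), ([427.2, 221.1], 665), ([155.9, 228.9], 88), ([280.2, 252.2], 288), ([114.0, 254.5], 184), ([389.7, 258.3], 150), ([202.1, 270.0], 85), ([277.6, 268.5], 52), ([365
[... 490 characters left out ...]
102), ([131.1, 140.7], 36), ([505.5, 151.6], 220), ([419.7, 146.8], 62), ([314.5, 188.3], 164), ([455.2, 204.7], 600), ([218.5, 204.9], 53), ([247.5, 214.0], 134), ([359.0, 262.4], 3909), ([265.5, 214.8], 54), ([412.0, 316.0], 12743), ([204.2, 237.7], 38), ([163.9, 251.5], 68), ([278.6, 263.7], 114), ([418.3, 274.0], 164), ([147.9, 286.9], 722), ([286.6, 306.9], 1260), ([61.4, 315.0], 87), ([43.0, 330.5], 36), ([258.2, 348.3], 69), ([195.3, 361.5], 1632), ([76.7, 344.3], 102), ([57.7, 361.1], 45), ([369.1, 374.9], 132), ([93.8, 377.2], 123)]
at [ 432.4 -356.8  191. ] yaw -0.066 shift mm [ -0.3   0.6 149. ] share [-0.004  0.011  2.483]
turn share -0.0005 then-axes shift mm [ -0.4   0.5 149. ]
```

All studs are unmoved. Descend and grip, then lift.

Emit:
{"api": "play_rows", "payload": {"plan": [[0.2, 0, 0, 0.8, 0], [0.2, 0, 0, 0.8, 0], [0.2, 0, 0, 0.6, 0], [0.2, 0, 0, 0.28, 0], [0.2, 0, 0, 0, 0], [-1, 0, 0, 0, 0], [-1, 0, 0, 0, 0], [-1, 0, 0, 0, 0], [-1, 0, 0, 0, 0], [-1, 0, 0, -0.7, 0], [-1, 0, 0, -0.9, 0], [-1, 0, 0, -0.9, 0]]}}

```text
time: 8.7
eef_pos: [430.9, -357.0, 194.2]
tcp_rot: [-0.0, 0.999, -0.034, -0.001]
contact_force: [1.0, -0.6, -0.9]
grip_width: 10.4
finger_force: 48.7
```

```bash
python3 - <<'E'
from h import *
s,p,R=state(); print(s["grip_width"],s["finger_force"])
go((640,-246,49.5),-0.065)
E
```

```text
10.445880398501453 48.72177064418793
at [ 430.9 -357.   194.2] yaw -0.0674 shift mm [ 201.3 -124.7  144.5] share [ 3.354 -2.079  2.409]
turn share -0.0012 then-axes shift mm [ 201.4 -124.3  144.7]
```

Emit:
{"api": "play_rows", "payload": {"plan": [[-1, 0.84, -0.52, 0, 0], [-1, 0.84, -0.52, 0, 0], [-1, 0.84, -0.52, 0, 0], [-1, 0.84, -0.52, 0, 0], [-1, 0, 0, 0, 0], [-1, 0, 0, 0, 0], [-1, 0, 0, 0.9, 0], [-1, 0, 0, 0.9, 0], [-1, 0, 0, 0.3, 0], [-1, 0, 0, 0, 0], [-1, 0, 0, 0, 0]]}}

```text
time: 10.07
eef_pos: [642.6, -247.4, 70.1]
tcp_rot: [0.001, 0.999, -0.034, 0.002]
contact_force: [0.7, 0.2, 0.7]
grip_width: 10.0
finger_force: 49.0
```

Emit:
{"api": "play_rows", "payload": {"plan": [[-1, 0, 0, 0.2, 0], [-1, 0, 0, 0.14, 0], [-1, 0, 0, 0, 0], [-0.4, 0, 0, 0, 0], [-0.4, 0, 0, 0, 0], [-0.4, 0, 0, 0, 0], [-0.4, 0, 0, -0.6, 0], [-0.4, 0, 0, -0.9, 0], [-0.4, 0, 0, -0.9, 0], [0.2, 0, 0, 0, 0]]}}

```text
time: 11.32
eef_pos: [644.1, -247.4, 197.5]
tcp_rot: [0.002, 0.999, -0.034, 0.006]
contact_force: [-0.1, 0.4, 0.0]
grip_width: 42.6
finger_force: 0.0
```

```bash
python3 - <<'E'
from h import *
w=Cam("wrist"); S=Cam("scene");c=Cam("top"); cv2.imwrite("pics/b.png",np.vstack([np.hstack([cv2.resize(w.img,(400,300)),cv2.resize(S.img[130:310,80:320],(400,300))]),cv2.resize(c.img[160:232,100:292],(800,300),interpolation=cv2.INTER_CUBIC)]))
s,p,R=state();print(p)
E
```

```text
[ 640.54110892 -246.04002361  189.5899785 ]
```

View pics/b.png

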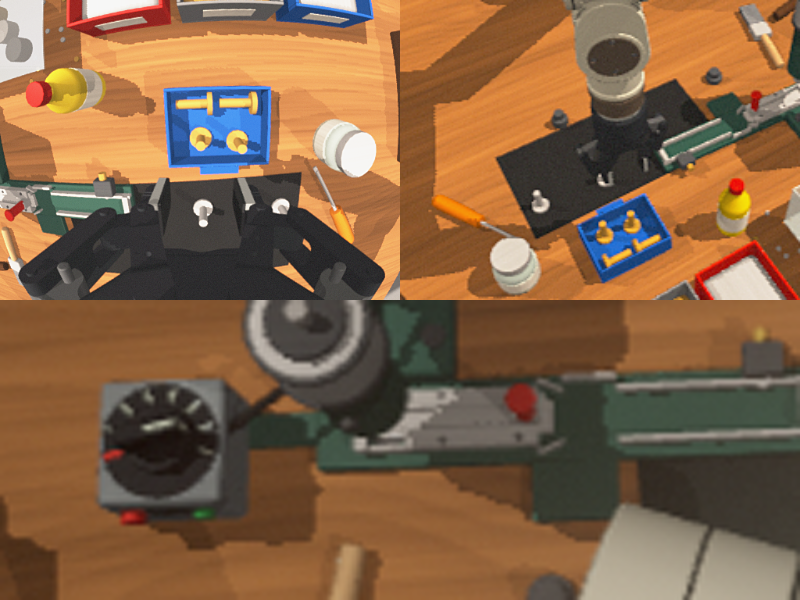

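Emit:
{"api": "play_rows", "payload": {"plan": [[0.2, -0.67, -0.81, -0.14, 0], [0.2, -0.67, -0.81, -0.14, 0], [0.2, -0.67, -0.81, -0.14, 0], [0.2, -0.67, -0.81, -0.14, 0], [0.2, -0.67, -0.81, -0.14, 0], [0.2, 0, 0, 0, 0], [0.2, 0, 0, 0, 0]]}}

```text
time: 12.35
eef_pos: [459.2, -15.2, 230.8]
tcp_rot: [-0.008, 1.0, -0.021, -0.001]
contact_force: [0.2, -0.8, 0.2]
grip_width: 51.9
finger_force: 0.0
```

```bash
python3 - <<'E'
from h import *
w=Cam("wrist","wrist3"); cv2.imwrite("w3.png",w.img); print(w.o)
s,p,R=state();print(p,yaw(R))
E
```

```text
[531.52559529 -19.80998225 347.82650126]
[459.58596549 -15.50813939 230.87136272] -0.042221763895753786
```

View pics/wrist3.png

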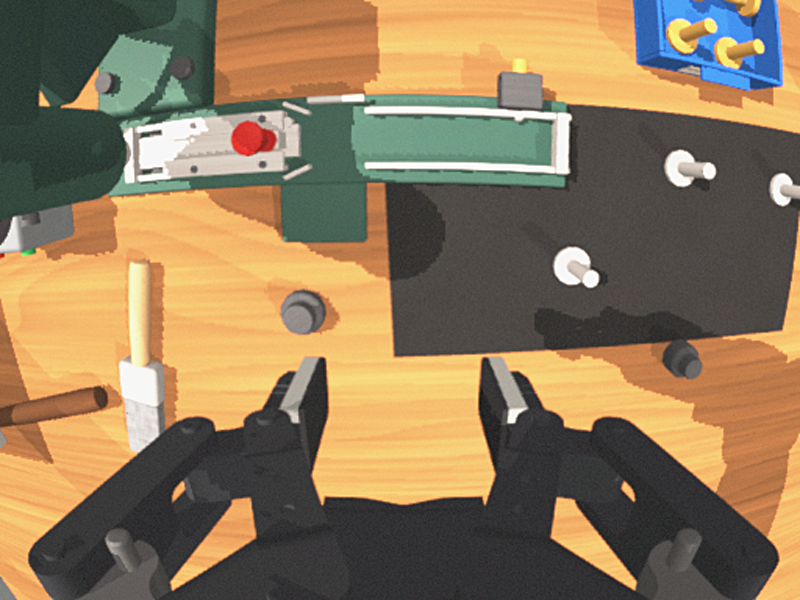

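```bash
python3 - <<'E'
from h import *
w=Cam("wrist");k=1.5625
for n,q,z in [("rail1a",(365,109),22),("rail1b",(548,118),22),("rail2a",(365,166),22),("rail2b",(550,171),22),("cap",(249,138),80),("apronL",(281,241),12),("apronR",(366,241),12),("endbarT",(570,116),22),("endbarB",(568,173),22),("leadT",(309,113),22),("leadB",(309,168),22),("wallT",(308,100),22),("lipslotend",(299,140),26)]:
    print(n,w.on(np.array(q)/k,z).round(1))
img=cv2.imread("w3.png")[50:130,75:375]; cv2.imwrite("pics/c.png",cv2.resize(img,(800,213),interpolation=cv2.INTER_CUBIC))
c=Cam("top");S=Cam("scene")
a=[x for x in blobs(c.img,(0,150,90),(6,255,255),8) if 210<x[0][0]<240]; b=[x for x in blobs(S.img,(0,150,90),(6,255,255),8) if 285<x[0][0]<300]
print(a,b, c.on(a[0][0],73),tri(c,a[0][0],S,b[0][0]))
E
```

```text
rail1a [569.9   9.2  22. ]
rail1b [ 561.8 -119.3   22. ]
rail2a [529.7  11.1  22. ]
rail2b [ 523.5 -120.    22. ]
cap [552.4  73.9  80. ]
apronL [478.1  78.8  12. ]
apronR [474.7  14.3  12. ]
endbarT [ 563.9 -136.1   22. ]
endbarB [ 522.3 -133.8   22. ]
leadT [570.3  48.7  22. ]
leadB [531.   50.9  22. ]
wallT [579.7  49.   22. ]
lipslotend [551.3  56.   26. ]
[([224.2, 183.7], [222, 180, 5, 8, 32])] [([293.1, 189.6], [291, 185, 6, 12, 46]), ([287.6, 309.4], [257, 274, 64, 70, 1100])] [551.52949492  77.45127951  73.        ] [553.56284673  77.61375073  62.73364636]
```

View pics/c.png

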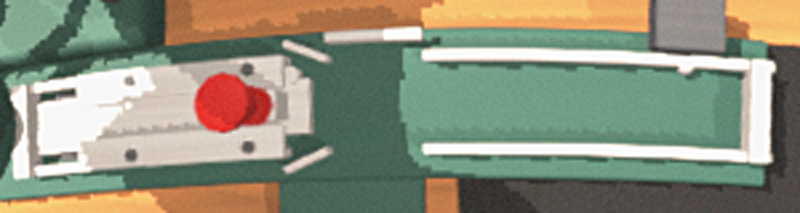

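Emit:
{"api": "play_rows", "payload": {"plan": [[0.2, 0.49, -0.52, 0, 0], [0.2, 0.49, -0.52, 0, 0], [0.2, 0.49, -0.52, 0, 0], [0.2, 0, 0, 0, 0], [0.2, 0, 0, 0.7, 0], [0.2, 0, 0, 0.7, 0], [0.2, 0, 0, 0, 0], [0.2, 0, 0, 0, 0]]}}

```text
time: 13.55
eef_pos: [549.8, 31.0, 151.9]
tcp_rot: [-0.028, 1.0, 0.015, -0.0]
contact_force: [1.1, -0.0, 0.4]
grip_width: 51.4
finger_force: 0.0
```

```bash
python3 - <<'E'
from h import *
go((552.3,75,63),-0.047)
w=Cam("wrist"); b=[x for x in blobs(w.img,(0,150,90),(6,255,255),30)]; print(b,[w.on(x[0],75).round(1) for x in b]); print(w.proj((552.3,75,80)),w.proj((552.3,75,38)))
E
```

```text
at [549.8  31.  151.9] yaw 0.0294 shift mm [  3.8 -39.   91.2] share [ 0.063 -0.649  1.519]
turn share 0.0382 then-axes shift mm [  0.4 -44.1  88.9]
[([201.7, 199.2], [185, 179, 34, 39, 889])] [array([555.1,  75. ,  75. ])]
[200.10357671 205.37300726] [212.14197773 188.30919813]
```

```bash
python3 - <<'E'
from h import *
s,p,R=state(); print(np.round(s["joint_positions"],3),np.round(s["tau"],2),R.round(3).tolist(),s["contact_force"])
E
```

```text
[ 0.029  0.404 -0.044  1.121  0.055  3.141] [-2.000e-02 -4.224e+01  2.278e+01  6.000e-02  1.700e-01  0.000e+00] [[1.0, 0.03, 0.001], [0.03, -0.998, 0.055], [0.003, -0.055, -0.998]] [0.38754372 0.39524944 0.1259911 ]
```

Emit:
{"api": "play_rows", "payload": {"plan": [[0.2, 0, 0, 0, -0.09], [0.2, 0, 0, 0, -0.09], [0.2, 0, 0, 0, -0.09], [0.2, 0, 0, 0, -0.09], [0.2, 0, 0, 0, -0.09], [0.2, 0, 0, 0, -0.09], [0.2, 0, 0, 0, -0.09], [0.2, 0, 0, 0, -0.09], [0.2, 0, 0, 0, -0.09], [0.2, 0, 0, 0, -0.09], [0.2, 0, 0, 0, -0.09], [0.2, 0, 0, 0, -0.09]]}}

```text
time: 15.1
eef_pos: [550.7, 31.3, 153.3]
tcp_rot: [-0.012, 0.455, 0.89, 0.025]
contact_force: [-0.4, -0.3, 0.6]
grip_width: 50.9
finger_force: 0.0
```

```bash
python3 - <<'E'
from h import *
s,p,R=state(); print(np.round(s["joint_positions"],3),R.round(3).tolist())
go((552.3,75,63),-0.047+np.pi)
E
```

```text
[ 0.029  0.403 -0.044  1.12   0.055  0.975] [[-0.585, 0.811, 0.002], [0.81, 0.584, 0.055], [0.043, 0.034, -0.998]]
at [550.7  31.3 153.3] yaw 2.1968 shift mm [30.5 23.7 92.5] share [0.509 0.395 1.542]
turn share -0.4489 then-axes shift mm [ 0.5 43.7 90.3]
```

Emit:
{"api": "play_rows", "payload": {"plan": [[0.2, 0, 0, 0, -0.09], [0.2, 0, 0, 0, -0.09], [0.2, 0, 0, 0, -0.09], [0.2, 0, 0, 0, -0.09], [0.2, 0, 0, 0, -0.09], [0.2, 0, 0, 0, -0.09], [0.2, 0, 0, 0, -0.09], [0.2, 0, 0, 0, -0.09], [0.2, 0, 0, 0, -0.09], [0.2, 0, 0, 0, -0.09], [0.2, 0, 0, 0, -0.09], [0.2, 0, 0, 0, -0.09]]}}

```text
time: 16.6
eef_pos: [550.7, 31.3, 153.2]
tcp_rot: [0.017, -0.57, 0.821, 0.022]
contact_force: [-0.1, -0.4, -0.4]
grip_width: 51.5
finger_force: 0.0
```

Emit:
{"api": "play_rows", "payload": {"plan": [[0.2, 0, 0, 0, -0.09], [0.2, 0, 0, 0, -0.09], [0.2, 0, 0, 0, -0.09], [0.2, 0, 0, 0, -0.09], [0.2, 0, 0, 0, -0.09], [0.2, 0, 0, 0, -0.09], [0.2, 0, 0, 0, -0.09], [0.2, 0, 0, 0, -0.09], [0.2, 0, 0, 0, -0.09], [0.2, 0, 0, 0, -0.08], [0.2, 0, 0, 0, 0]]}}

```text
time: 17.98
eef_pos: [550.5, 31.4, 152.8]
tcp_rot: [-0.028, 0.997, -0.077, -0.001]
contact_force: [-0.0, 0.1, -0.1]
grip_width: 51.2
finger_force: 0.0
```

```bash
python3 - <<'E'
from h import *
s,p,R=state(); print(p,np.round(s["joint_positions"],3),R.round(3).tolist())
E
```

```text
[550.50328546  31.35395061 152.81169861] [ 0.029  0.403 -0.044  1.12   0.055 -2.958] [[0.988, -0.154, 0.002], [-0.154, -0.987, 0.055], [-0.007, -0.055, -0.998]]
```

Emit:
{"api": "play_rows", "payload": {"plan": [[0.2, 0, 0, 0, -0.09], [0.2, 0, 0, 0, 0], [0.2, 0, 0.3, 0, 0], [0.2, 0, 0.3, 0, 0], [0.2, 0, 0, 0, 0], [0.2, 0, 0, 0, 0]]}}

```text
time: 18.73
eef_pos: [549.8, 12.5, 148.7]
tcp_rot: [-0.021, 1.0, 0.0, -0.001]
contact_force: [-0.1, 0.4, 0.6]
grip_width: 51.5
finger_force: 0.0
```

```bash
python3 - <<'E'
from h import *
s,p,R=state(); print(p,np.round(s["joint_positions"],3),R.round(3).tolist())
E
```

```text
[549.76363316  12.48074455 148.71664839] [ 2.000e-03  4.070e-01 -4.900e-02  1.115e+00  4.200e-02 -3.140e+00] [[1.0, 0.0, -0.001], [0.0, -0.999, 0.042], [-0.001, -0.042, -0.999]]
```

Emit:
{"api": "play_rows", "payload": {"plan": [[0.2, 0, 0.3, 0, 0], [0.2, 0, 0.3, 0, 0], [0.2, 0, 0.3, 0, 0], [0.2, 0, 0.3, 0, 0], [0.2, 0, 0, 0, 0], [0.2, 0, 0, 0, 0]]}}

```text
time: 19.48
eef_pos: [549.5, -24.3, 146.5]
tcp_rot: [-0.007, 1.0, -0.026, -0.0]
contact_force: [1.1, 0.5, 1.5]
grip_width: 50.8
finger_force: 0.0
```

```bash
python3 - <<'E'
from h import *
s,p,R=state(); print(p,np.round(s["joint_positions"],3),R.round(4).tolist())
E
```

```text
[549.51089265 -24.29187827 146.53658128] [-0.051  0.409 -0.052  1.111  0.014 -3.141] [[0.9986, -0.0524, -0.0002], [-0.0524, -0.9985, 0.0143], [-0.001, -0.0143, -0.9999]]
```

Emit:
{"api": "play_rows", "payload": {"plan": [[0.2, 0, 0.3, 0, 0], [0.2, 0, 0.3, 0, 0], [0.2, 0, 0, 0, 0], [0.2, 0, 0, 0, 0.09], [0.2, 0, 0, 0, 0.09], [0.2, 0, 0, 0, 0.09], [0.2, 0, 0, 0, 0.09], [0.2, 0, 0, 0, 0.09], [0.2, 0, 0, 0, 0.09], [0.2, 0, 0, 0, 0.09], [0.2, 0, 0, 0, 0.09], [0.2, 0, 0, 0, 0.09]]}}

```text
time: 20.98
eef_pos: [548.6, -42.7, 146.1]
tcp_rot: [-0.0, -0.658, 0.753, 0.001]
contact_force: [-0.7, 0.4, -1.0]
grip_width: 51.0
finger_force: 0.0
```

Emit:
{"api": "play_rows", "payload": {"plan": [[0.2, 0, 0, 0, 0.09], [0.2, 0, 0, 0, 0.09], [0.2, 0, 0, 0, 0.09], [0.2, 0, 0, 0, 0.09], [0.2, 0, 0, 0, 0.09], [0.2, 0, 0, 0, 0.09], [0.2, 0, 0, 0, 0.09], [0.2, 0, 0, 0, 0.05], [0.2, 0, 0, 0, 0]]}}

```text
time: 22.1
eef_pos: [548.7, -42.7, 146.2]
tcp_rot: [-0.0, -0.042, 0.999, 0.0]
contact_force: [0.4, 0.2, -0.0]
grip_width: 51.6
finger_force: 0.0
```

```bash
python3 - <<'E'
from h import *
s,p,R=state(); print(p,np.round(s["joint_positions"],3),R.round(4).tolist())
go((552.3,75,63),-0.047-np.pi)
E
```

```text
[548.66819982 -42.73154875 146.16852404] [-0.078  0.41  -0.051  1.111  0.    -0.162] [[-0.9965, -0.0838, -0.001], [-0.0838, 0.9965, 0.0005], [0.0009, 0.0005, -1.0]]
at [548.7 -42.7 146.2] yaw -3.0577 shift mm [-13.6 117.   83.2] share [-0.226  1.949  1.387]
turn share 0.0654 then-axes shift mm [  1.9 117.8  83.2]
```

Emit:
{"api": "play_rows", "payload": {"plan": [[0.2, 0, 0, 0, 0.065], [0.2, 0.03, 0.65, 0, 0], [0.2, 0, 0.65, 0, 0], [0.2, 0, 0.66, 0, 0], [0.2, 0, 0, 0, 0], [0.2, 0, 0, 0, 0]]}}

```text
time: 22.85
eef_pos: [552.3, 74.7, 146.1]
tcp_rot: [-0.001, 0.023, 1.0, 0.0]
contact_force: [-0.2, 0.1, 0.3]
grip_width: 51.0
finger_force: 0.0
```

```bash
python3 - <<'E'
from h import *
s,p,R=state(); print(np.round(s["joint_positions"],3))
go((552.3,75,63),-0.047-np.pi)
w=Cam("wrist"); b=[x for x in blobs(w.img,(0,150,90),(6,255,255),30)]; print(b,w.proj((552.3,75,80)),w.proj((552.3,75,38)))
cv2.imwrite("pics/d.png",w.img[100:340,60:460])
E
```

```text
[ 1.340e-01  4.230e-01 -3.100e-02  1.118e+00  1.000e-03  1.800e-01]
at [552.3  74.7 146.1] yaw 3.0953 shift mm [-0.1  0.3 83.1] share [-1.000e-03  4.000e-03  1.385e+00]
turn share 3.142 then-axes shift mm [ 0.   0.3 83.1]
[([260.7, 207.2], [245, 185, 32, 42, 934])] [257.96385936 212.9652964 ] [257.92608668 193.8377586 ]
```

View pics/d.png

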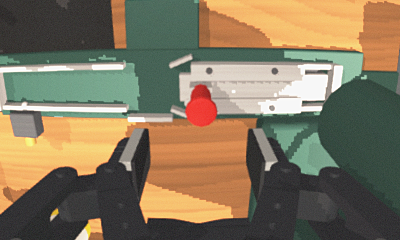

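Emit:
{"api": "play_rows", "payload": {"plan": [[0.2, 0.01, 0.025, 0.5, 0], [0.2, 0, 0, 0.5, 0], [0.2, 0, 0, 0.385, 0], [0.2, 0, 0, 0, 0], [-1, 0, 0, 0, 0], [-1, 0, 0, 0, 0], [-1, 0, 0, 0, 0], [-1, 0, 0, 0, 0]], "grip_force": 90}}

```text
time: 23.9
eef_pos: [553.0, 76.8, 64.7]
tcp_rot: [0.001, 0.024, 1.0, 0.001]
contact_force: [-0.2, 0.5, 5.6]
grip_width: 17.8
finger_force: 87.3
```

Emit:
{"api": "play_rows", "payload": {"plan": [[-1, 0, -0.3, 0, 0], [-1, 0, -0.3, 0, 0], [-1, 0, -0.3, 0, 0], [-1, 0, -0.3, 0, 0], [-1, 0, -0.3, 0, 0], [-1, 0, -0.3, 0, 0], [-1, 0, -0.3, 0, 0], [-1, 0, -0.3, 0, 0], [-1, 0, 0, 0, 0]]}}

```text
time: 25.02
eef_pos: [546.7, -67.1, 64.7]
tcp_rot: [0.002, 0.024, 1.0, 0.001]
contact_force: [0.8, 4.5, 5.5]
grip_width: 17.9
finger_force: 87.6
```

Emit:
{"api": "play_rows", "payload": {"plan": [[-1, 0, -0.2, 0, 0], [-1, 0, -0.15, 0, 0], [-1, 0, -0.1, 0, 0], [-1, 0, 0, 0, 0], [-1, 0, 0, 0, 0]]}}

```text
time: 25.65
eef_pos: [545.6, -92.9, 64.7]
tcp_rot: [0.002, 0.023, 1.0, 0.001]
contact_force: [0.8, 5.3, 5.4]
grip_width: 17.8
finger_force: 88.1
```

Emit:
{"api": "play_rows", "payload": {"plan": [[-1, 0, -0.05, 0, 0], [-1, 0, -0.03, 0, 0], [-1, 0, 0, 0, 0]]}}

```text
time: 26.02
eef_pos: [545.3, -97.8, 64.7]
tcp_rot: [0.002, 0.023, 1.0, 0.002]
contact_force: [1.6, 6.1, 5.8]
grip_width: 17.3
finger_force: 88.1
```

Emit:
{"api": "play_rows", "payload": {"plan": [[-1, 0, 0.04, 0, 0], [-1, 0, 0, 0, 0]]}}

```text
time: 26.28
eef_pos: [545.5, -95.2, 64.7]
tcp_rot: [0.002, 0.023, 1.0, 0.002]
contact_force: [0.9, 5.3, 6.0]
grip_width: 17.7
finger_force: 88.1
```

Emit:
{"api": "play_rows", "payload": {"plan": [[-1, 0, 0.03, 0, 0], [-1, 0, 0, 0, 0]]}}

```text
time: 26.52
eef_pos: [545.5, -93.4, 64.7]
tcp_rot: [0.002, 0.023, 1.0, 0.002]
contact_force: [2.0, 5.4, 5.9]
grip_width: 17.7
finger_force: 88.1
```

Emit:
{"api": "play_rows", "payload": {"plan": [[-0.35, 0, 0, 0, 0], [-0.35, 0, 0, 0, 0], [-0.35, 0, 0, 0, 0], [-0.35, 0, 0, 0, 0]]}}

```text
time: 27.02
eef_pos: [543.5, -95.1, 62.9]
tcp_rot: [-0.001, 0.024, 1.0, 0.0]
contact_force: [-0.5, 1.6, 1.2]
grip_width: 27.8
finger_force: 0.6
```

```bash
python3 - <<'E'
from h import *
s,p,R=state(); print(p,s["contact_force"],s["grip_width"],s["finger_force"])
c=Cam("top");S=Cam("scene");w=Cam("wrist")
for cc in(c,S,w): print([(a,q[4]) for a,q in blobs(cc.img,(0,150,70),(6,255,255),8)], cc.proj((545,-94,78)))
E
```

```text
[543.53852191 -95.13289141  62.93092896] [-0.47819641  1.56571359  1.17869196] 27.751527107519102 0.5710011720657349
[([294.5, 85.9], 690), ([277.7, 114.0], 16), ([126.8, 196.7], 9), ([131.5, 211.6], 22)] [282.83052369 180.79410769]
[([247.4, 209.3], 59), ([281.5, 240.8], 60), ([287.7, 309.6], 1087)] [246.57158673 206.49753057]
[([264.6, 271.9], 2608)] [260.19053822 286.5928167 ]
```

```bash
python3 - <<'E'
from h import *
w=Cam("wrist"); cv2.imwrite("pics/e.png",w.img[160:384,100:412])
s,p,R=state(); print(p,s["contact_force"],s["grip_width"],s["finger_force"])
E
```

```text
[543.53439837 -95.12546832  62.95139757] [0.19659286 1.4699154  0.33696091] 27.77554855944263 0.5012309923768044
```

View pics/e.png

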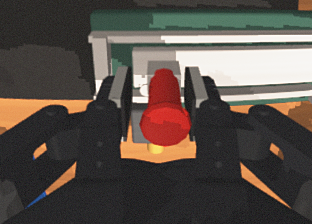

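Emit:
{"api": "play_rows", "payload": {"plan": [[-0.35, 0, -0.1, 0, 0], [-0.35, 0, -0.03, 0, 0], [-0.35, 0, 0, 0, 0], [-0.35, 0, 0, 0, 0]]}}

```text
time: 27.72
eef_pos: [543.3, -101.5, 62.9]
tcp_rot: [-0.001, 0.023, 1.0, 0.002]
contact_force: [0.3, 4.6, 1.0]
grip_width: 27.8
finger_force: 2.7
```

```bash
python3 - <<'E'
from h import *
s,p,R=state(); print(p,s["contact_force"],s["grip_width"],s["finger_force"])
E
```

```text
[ 543.30186271 -101.50051261   62.94856304] [0.32230017 4.64733521 0.97599715] 27.79395496665712 2.746734246611595
```

Emit:
{"api": "play_rows", "payload": {"plan": [[-0.35, 0, 0.07, 0, 0], [-0.35, 0, 0.04, 0, 0], [-0.35, 0, 0.03, 0, 0], [-0.35, 0, 0.03, 0, 0], [-0.35, 0, 0, 0, 0]]}}

```text
time: 28.35
eef_pos: [543.7, -93.0, 63.0]
tcp_rot: [-0.001, 0.024, 1.0, -0.0]
contact_force: [0.2, 0.1, -0.2]
grip_width: 27.8
finger_force: 0.0
```

```bash
python3 - <<'E'
from h import *
s,p,R=state(); print(p,s["contact_force"],s["grip_width"],s["finger_force"])
w=Cam("wrist"); b=blobs(w.img,(0,150,70),(6,255,255),200); print(b)
E
```

```text
[543.68104382 -93.04475332  62.96692639] [ 0.20650354  0.08942037 -0.19263518] 27.771213130139138 0.0
[([259.8, 271.8], [235, 229, 51, 78, 2592])]
```

Emit:
{"api": "play_rows", "payload": {"plan": [[0.2, 0, 0, 0, 0], [0.2, 0, 0, 0, 0], [0.2, 0, 0, -0.5, 0], [0.2, 0, 0, -0.9, 0], [0.2, 0, 0, -0.9, 0], [0.2, 0, 0, 0, 0], [0.2, 0, 0, 0, 0]]}}

```text
time: 29.28
eef_pos: [543.6, -92.7, 200.7]
tcp_rot: [-0.001, 0.024, 1.0, 0.0]
contact_force: [0.2, 0.2, -0.4]
grip_width: 51.2
finger_force: 0.0
```

```bash
python3 - <<'E'
from h import *
s,p,R=state(); print(p,yaw(R),np.round(s["joint_positions"],3))
w=Cam("wrist"); cv2.imwrite("pics/f.png",cv2.resize(w.img[90:330,60:460],(800,480))); print([(a,w.on(a,75).round(1)) for a,q in blobs(w.img,(0,150,70),(6,255,255),100)])
c=Cam("top");S=Cam("scene")
for cc in(c,S): print([(a,q[4]) for a,q in blobs(cc.img,(0,150,70),(6,255,255),8)],[(a,q[4]) for a,q in blobs(cc.img,(0,0,150),(180,60,255),30) if q[4]<90],[cc.proj(X).round(1).tolist() for X in((545,-94,72),(528,-243.5,23),(518,-368,23),(448.5,-145,23))])
E
```

```text
[543.63981541 -92.70998917 200.71721072] 3.09420975304669 [-0.169  0.372  0.041  1.241  0.    -0.122]
[([258.6, 187.6], array([543.6, -91.9,  75. ]))]
[([294.8, 69.6], 321), ([126.6, 196.6], 10), ([131.6, 211.7], 21)] [([451.0, 88.0], 43), ([460.7, 115.1], 45), ([471.3, 143.1], 49), ([394.4, 176.5], 45), ([51.4, 175.2], 46), ([202.6, 183.5], 34)] [[282.7, 181.3], [331.4, 186.5], [372.4, 186.4], [301.9, 214.9]]
[([247.0, 208.9], 68), ([281.7, 241.1], 57), ([287.5, 309.3], 1093)] [([256.5, 64.5], 45), ([251.3, 81.5], 56), ([230.8, 87.2], 33), ([240.0, 97.0], 84), ([344.3, 110.6], 63), ([252.4, 131.1], 64), ([417.8, 145.6], 39), ([295.9, 191.1], 44), ([231.9, 208.2], 36), ([203.5, 235.8], 53), ([163.7, 251.4], 73), ([229.1, 311.5], 52), ([43.0, 330.5], 36), ([228.6, 349.3], 36), ([57.7, 361.1], 45)] [[246.6, 207.7], [201.8, 233.6], [162.4, 249.4], [218.0, 203.0]]
```

View pics/f.png

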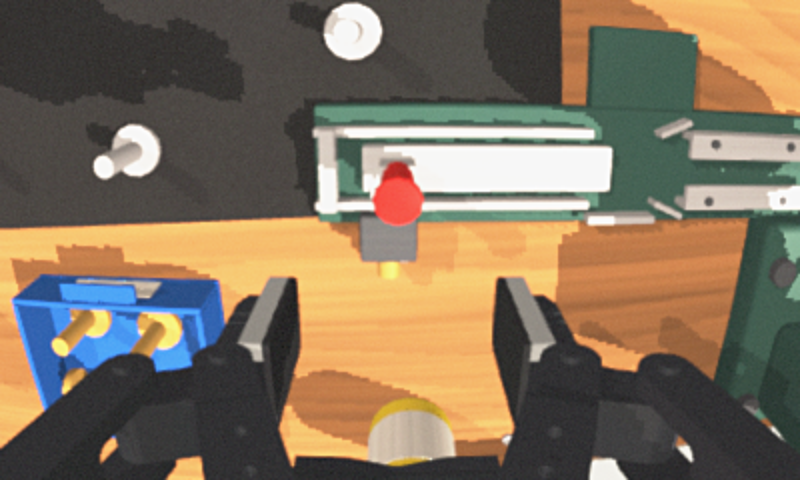

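```bash
python3 - <<'E'
from h import *
w=Cam("wrist")
f=lambda u,v,z: w.on((u/2+60,v/2+90),z)
th=-0.046; G=np.array([550.3,42.,12]); L=lambda X:np.array([(X-G)[0]*np.cos(th)+(X-G)[1]*np.sin(th),-(X-G)[0]*np.sin(th)+(X-G)[1]*np.cos(th)])
for n,u,v,z in [("lead-x tip",657,134,22),("lead-x end",691,122,22),("lead+x tip",650,200,22),("lead+x end",683,215,22),("lip-x a",691,131,26),("lip-x inner a",691,158,26),("lip+x inner a",684,186,26),("lip+x a",684,211,26),("pusherfront -x",610,147,22),("pusherfront +x",610,190,22),("rail-x end",593,133,22),("rail+x end",588,206,22),("endbar",328,130,22),("endbar+",328,210,22),("apron",590,27,12),("apron2",697,35,12),("wall+x",586,218,22),("wall+x2",653,217,22)]:
    X=f(u,v,z); print(n,X.round(1),L(X).round(1))
E
```

```text
lead-x tip [529.5  48.7  22. ] [-21.1   5.8]
lead-x end [523.1  69.7  22. ] [-28.4  26.4]
lead+x tip [566.4  46.9  22. ] [15.8  5.6]
lead+x end [576.3  69.   22. ] [24.8 28.2]
lip-x a [527.4  67.8  26. ] [-24.1  24.8]
lip-x inner a [542.4  68.9  26. ] [-9.2 26.5]
lip+x inner a [558.1  65.8  26. ] [ 6.7 24.1]
lip+x a [572.6  67.2  26. ] [21.1 26.2]
pusherfront -x [535.9  21.2  22. ] [-13.4 -21.4]
pusherfront +x [559.6  22.3  22. ] [ 10.2 -19.2]
rail-x end [528.2  11.4  22. ] [-20.7 -31.6]
rail+x end [567.9  10.   22. ] [ 19.1 -31.1]
endbar [ 521.3 -125.4   22. ] [ -21.2 -168.6]
endbar+ [ 563.5 -128.6   22. ] [  21.  -169.8]
apron [473.2  12.8  12. ] [-75.7 -32.7]
apron2 [475.7  77.4  12. ] [-76.1  32. ]
wall+x [574.7   9.2  22. ] [ 25.9 -31.6]
wall+x2 [576.4  49.7  22. ] [25.7  8.9]
```

Emit:
{"api": "play_rows", "payload": {"plan": [[0.2, 0, 0, 0, -0.0873], [0.2, 0, 0, 0, -0.0873], [0.2, 0, 0, 0, -0.0873], [0.2, 0, 0, 0, -0.0873], [0.2, 0, 0, 0, -0.0873], [0.2, 0, 0, 0, -0.0873], [0.2, 0, 0, 0, -0.0873], [0.2, 0, 0, 0, -0.0873], [0.2, 0, 0, 0, -0.0873], [0.2, 0.47, 0.77, 0, 0], [0.2, 0.47, 0.77, 0, 0], [0.2, 0, 0, 0, 0]]}}

```text
time: 30.98
eef_pos: [445.1, -145.4, 199.8]
tcp_rot: [-0.002, -0.689, 0.725, 0.003]
contact_force: [0.1, -0.3, 0.3]
grip_width: 51.3
finger_force: 0.0
```

```bash
python3 - <<'E'
from h import *
s,p,R=state(); print(np.round(s["joint_positions"],3),R[:,2].round(4))
go((448.7,-145,42),-1.617)
w=Cam("wrist"); print(w.proj((448.7,-145,46)),w.proj((448.7,-145,6)))
print([(a,q,w.on(a,12).round(1)) for a,q in blobs(w.img,(0,0,130),(180,60,255),150)])
E
```

```text
[-0.315  0.217 -0.177  1.183 -0.    -1.836] [-0.0058  0.0015 -1.    ]
at [ 445.1 -145.4  199.8] yaw -1.6211 shift mm [ -0.4  -4.5 157.8] share [-0.006 -0.075  2.63 ]
turn share -0.002 then-axes shift mm [ -0.5  -3.5 157.8]
[253.92206493 180.31691565] [254.21925064 170.70367699]
[([102.3, 75.9], [96, 46, 10, 54, 240], array([ 610.3, -264.5,   12. ])), ([172.1, 85.5], [155, 72, 33, 29, 675], array([ 528.7, -242. ,   12. ])), ([173.9, 221.1], [146, 186, 58, 85, 2113], array([543.2, -92.9,  12. ])), ([232.9, 201.9], [220, 187, 28, 33, 672], array([ 473.6, -112.9,   12. ])), ([495.7, 255.5], [472, 194, 40, 111, 2374], array([81.7,  1. , 12. ])), ([47.4, 225.8], [21, 207, 43, 50, 958], array([733.7, -88.5,  12. ])), ([138.6, 223.0], [128, 212, 23, 26, 437], array([588. , -91.6,  12. ])), ([325.1, 248.6], [313, 229, 25, 42, 403], array([370.3, -48.9,  12. ])), ([24.0, 315.0], [0, 266, 65, 118, 4619], array([876.7,  88.6,  12. ]))]
```

Emit:
{"api": "play_rows", "payload": {"plan": [[-0.2, -0.56, -0.45, 0.5, 0], [-0.2, 0, 0, 0.5, 0], [-0.2, 0, 0, 0, 0], [-0.2, 0, 0, 0, 0]]}}

```text
time: 31.52
eef_pos: [478.3, -112.3, 141.6]
tcp_rot: [-0.0, -0.691, 0.723, 0.0]
contact_force: [0.5, 0.1, 0.0]
grip_width: 34.2
finger_force: 0.0
```

```bash
python3 - <<'E'
from h import *
w=Cam("wrist")
for a,q in blobs(w.img,(0,0,130),(180,60,255),150): print(a,q,w.on(a,12).round(1))
go((473.6,-112.9,42),-1.617)
print(w.proj((473.6,-112.9,46)),w.proj((473.6,-112.9,6)))
for rad in (15,): print(w.proj((473.6-rad,-112.9,6)),w.proj((473.6+rad,-112.9,6)),w.proj((473.6,-112.9-15,6)))
E
```

```text
[103.3, 33.8] [94, 0, 15, 60, 352] [ 610.7 -261.6   12. ]
[393.8, 14.3] [384, 4, 20, 22, 315] [ 352.1 -265.4   12. ]
[190.2, 40.0] [172, 23, 38, 36, 1027] [ 529.2 -241.6   12. ]
[187.4, 209.7] [154, 165, 67, 103, 3190] [543.5 -94.   12. ]
[264.0, 185.9] [247, 168, 35, 39, 996] [ 473.6 -113.1   12. ]
[31.6, 217.8] [0, 193, 52, 63, 1481] [735.9 -88.1  12. ]
[142.7, 212.5] [129, 198, 28, 32, 738] [587.9 -92.5  12. ]
[305.1, 246.3] [296, 227, 20, 42, 410] [437.3 -52.5  12. ]
[22.3, 323.5] [0, 266, 62, 118, 4702] [845.6  86.2  12. ]
at [ 478.6 -112.6  142.1] yaw -1.6174 shift mm [  0.6   5.  100.1] share [0.01  0.084 1.669]
turn share -0.0002 then-axes shift mm [  0.6   5.  100.1]
[264.94206832 198.57340154] [263.93389999 184.25728533]
[280.88391573 183.51960541] [246.96963683 185.00329899] [263.23556194 167.67209474]
```

Emit:
{"api": "play_rows", "payload": {"plan": [[-0.2, 0.01, 0.083, 0.5, 0], [-0.2, 0, 0, 0.6, 0], [-0.2, 0, 0, 0.56, 0], [-0.2, 0, 0, 0, 0], [-1, 0, 0, 0, 0], [-1, 0, 0, 0, 0], [-1, 0, 0, 0, 0], [-1, 0, 0, -0.5, 0], [-1, 0, 0, -0.5, 0], [-1, 0, 0, -0.4, 0], [-1, 0, 0, 0, 0], [-1, 0, 0, 0, 0]], "grip_force": 60}}

```text
time: 33.08
eef_pos: [471.9, -112.6, 124.9]
tcp_rot: [-0.0, -0.69, 0.723, 0.001]
contact_force: [-0.9, 0.5, -1.7]
grip_width: 10.1
finger_force: 58.7
```

```bash
python3 - <<'E'
from h import *
s,p,R=state(); print(s["grip_width"],s["finger_force"],R[:,2].round(4))
go((549.2,42.5-8,56),-1.617)
E
```

```text
10.05358785552954 58.69152545928955 [-1.9e-03  6.0e-04 -1.0e+00]
at [ 471.9 -112.6  124.9] yaw -1.6174 shift mm [-150.5  -70.5   68.9] share [-2.508 -1.174  1.148]
turn share -0.0002 then-axes shift mm [-150.5  -70.4   68.9]
```

Emit:
{"api": "play_rows", "payload": {"plan": [[-1, -0.648, -0.292, -0.2, 0], [-1, -0.648, -0.292, 0, 0], [-1, -0.648, -0.292, 0, 0], [-1, -0.648, -0.292, 0, 0], [-1, 0, 0, 0, 0], [-1, 0, 0, 0, 0]]}}

```text
time: 33.83
eef_pos: [548.5, 39.1, 136.0]
tcp_rot: [-0.002, -0.691, 0.723, 0.001]
contact_force: [0.5, 0.1, -0.8]
grip_width: 10.0
finger_force: 58.7
```

```bash
python3 - <<'E'
from h import *
s,p,R=state(); print(np.round(s["joint_positions"],3),s["grip_width"],R[:,2].round(4))
go((549.1,39.5,56),-1.617)
w=Cam("wrist"); cv2.imwrite("pics/g.png",cv2.resize(w.img[150:384,100:412],(780,585),interpolation=cv2.INTER_CUBIC))
G=np.array([549.2,42.5,0]);th=-.046
P=lambda x,y,z:w.proj(G+np.array([x*np.cos(th)-y*np.sin(th),x*np.sin(th)+y*np.cos(th),z]))
print(P(0,-22,22),P(-17.5,-33,22),P(17.5,-33,22),P(-18,7,22),P(18,7,22),P(-8,25,26),P(8,25,26))
E
```

```text
[ 0.071  0.421 -0.064  1.091 -0.    -1.453] 9.980613298323266 [-4.3e-03 -3.0e-04 -1.0e+00]
at [548.5  39.1 136. ] yaw -1.6171 shift mm [-0.5 -0.9 80. ] share [-0.008 -0.015  1.333]
turn share -0.0001 then-axes shift mm [-0.4 -0.6 80. ]
[257.43876543 170.26248604] [279.58412366 156.73263925] [235.2827642  156.75614954] [279.24000517 204.56235386] [235.64765894 204.60107744] [267.07078786 226.53635671] [247.85316414 226.55650703]
```

View pics/g.png

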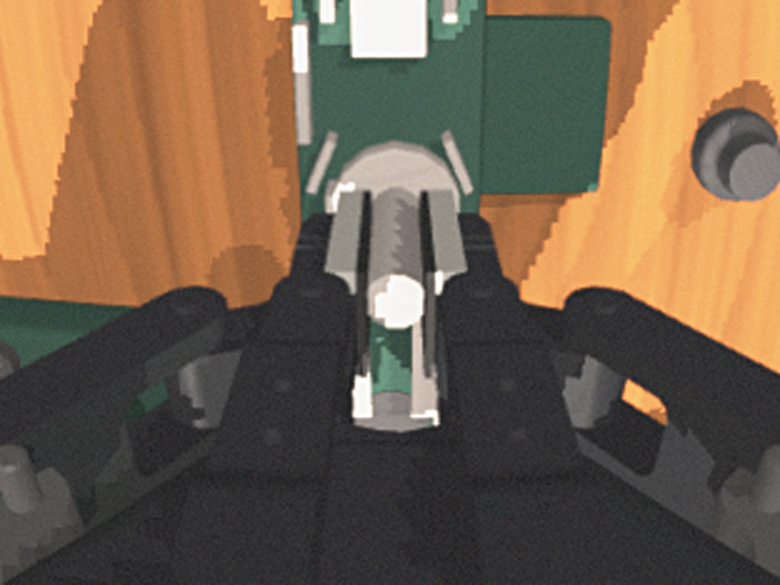

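```bash
python3 - <<'E'
from h import *
w=Cam("wrist");s,p,R=state()
print(w.proj(p-[0,0,43]),w.proj(p+R@[0,0,0]+[0,0,3]),w.o-p)
print("pusher front mid",w.on((255.6,172.8),22),"lead tips",w.on((100+333/2.5,150+133/2.5),22),w.on((100+447/2.5,150+133/2.5),22), "apron edge",w.on((100+607/2.5,150+100/2.5),12),"wall inner",w.on((100+310/2.5,150+90/2.5),22))
print("pusher edges",w.on((100+350/2.5,150+57/2.5),22),w.on((100+427/2.5,150+57/2.5),22))
E
```

```text
[258.34420885 228.01206275] [258.78472313 269.65164768] [ -2.60378169 -71.24473141 116.7771216 ]
pusher front mid [549.83208287  22.15602646  22.        ] lead tips [569.57607812  46.9962543   22.        ] [531.95836758  48.78613047  22.        ] apron edge [474.78364223  43.1687126   12.        ] wall inner [576.03074992  31.89518075  22.        ]
pusher edges [562.30983283  21.54840461  22.        ] [537.67961583  22.7255945   22.        ]
```

Emit:
{"api": "play_rows", "payload": {"plan": [[-1, -0.005, -0.032, 0.5, 0], [-1, 0, 0, 0.5, 0], [-1, 0, 0, 0.25, 0], [-1, 0, 0, 0.08, 0], [-1, 0, 0, 0, 0], [-1, 0, 0, 0, 0]]}}

```text
time: 34.67
eef_pos: [552.5, 39.5, 58.8]
tcp_rot: [0.001, -0.69, 0.723, -0.0]
contact_force: [0.0, -0.2, -1.1]
grip_width: 10.4
finger_force: 58.7
```

Emit:
{"api": "play_rows", "payload": {"plan": [[-1, 0, 0.033, 0.04, 0], [-1, 0, 0, 0, 0], [-1, 0, 0, 0, 0]]}}

```text
time: 35.05
eef_pos: [549.5, 39.7, 55.4]
tcp_rot: [-0.0, -0.69, 0.723, 0.001]
contact_force: [-0.3, -0.4, 0.5]
grip_width: 10.3
finger_force: 58.8
```

Emit:
{"api": "play_rows", "payload": {"plan": [[-1, -0.1, 0, 0, 0], [-1, -0.1, 0, 0, 0], [-1, 0, 0, 0, 0]]}}

```text
time: 35.42
eef_pos: [550.4, 52.6, 55.5]
tcp_rot: [0.0, -0.691, 0.723, 0.001]
contact_force: [-0.2, 1.0, 1.0]
grip_width: 10.0
finger_force: 58.8
```

Emit:
{"api": "play_rows", "payload": {"plan": [[-1, -0.1, 0, 0, 0], [-1, -0.1, 0, 0, 0], [-1, -0.1, 0, 0, 0], [-1, -0.1, 0, 0, 0], [-1, 0, 0, 0, 0]]}}

```text
time: 36.05
eef_pos: [551.5, 76.6, 55.4]
tcp_rot: [0.0, -0.691, 0.723, 0.001]
contact_force: [-0.4, 0.2, 2.5]
grip_width: 9.9
finger_force: 58.8
```

Emit:
{"api": "play_rows", "payload": {"plan": [[-0.3, 0, 0, 0, 0], [-0.3, 0, 0, 0, 0], [-0.3, 0, 0, 0, 0], [-0.3, 0, 0, -0.5, 0], [-0.3, 0, 0, -0.9, 0], [-0.3, 0.5, 0, -0.5, 0], [-0.3, 0.8, 0, 0, 0], [-0.3, 0, 0, 0, 0], [-0.3, 0, 0, 0, 0]]}}

```text
time: 37.17
eef_pos: [547.5, -2.4, 169.0]
tcp_rot: [-0.0, -0.69, 0.724, 0.001]
contact_force: [-0.1, 0.4, 0.4]
grip_width: 29.8
finger_force: 0.0
```

```bash
python3 - <<'E'
from h import *
s,p,R=state(); print(p)
w=Cam("wrist")
for a,q in blobs(w.img,(0,0,130),(180,60,255),150): print(a,q,w.on(a,26).round(1))
print(w.proj((551.5,76.6,58)),w.proj((551.5,76.6,18)))
c=Cam("top"); print([(a,q[4],c.on(a,23).round(0)) for a,q in blobs(c.img,(0,0,130),(180,60,255),20) if q[4]<120 and 150<a[0]<400 and 150<a[1]<230])
E
```

```text
[547.50626625  -2.43036104 168.99844396]
[11.7, 55.5] [4, 28, 17, 55, 819] [ 815.  -164.3   26. ]
[255.6, 103.3] [230, 36, 52, 161, 2544] [546.6 -73.8  26. ]
[214.6, 77.7] [201, 62, 28, 32, 815] [580.9 -98.5  26. ]
[83.0, 104.2] [59, 77, 41, 59, 1281] [714.1 -90.5  26. ]
[256.2, 147.8] [242, 87, 29, 121, 3252] [547.9 -34.6  26. ]
[45.0, 248.5] [0, 181, 97, 153, 9417] [810.7  66.9  26. ]
[227.1, 210.2] [224, 193, 7, 40, 188] [578.   22.7  26. ]
[215.3, 245.4] [206, 227, 19, 41, 387] [592.9  59.4  26. ]
[300.3, 245.8] [291, 227, 20, 41, 386] [509.2  63.8  26. ]
[382.9, 243.5] [374, 235, 19, 18, 248] [420.6  68.9  26. ]
[257.0, 279.7] [236, 241, 43, 82, 2560] [553.8 101.6  26. ]
[18.5, 339.7] [0, 263, 66, 121, 3224] [974.4 255.9  26. ]
[258.113618   276.59812375] [258.06012886 255.25063586]
[([170.4, 161.9], 21, array([646., 243.,  23.])), ([394.1, 176.4], 56, array([ 544., -439.,   23.])), ([203.1, 183.0], 54, array([571., 146.,  23.])), ([329.7, 186.7], 49, array([ 528., -238.,   23.])), ([370.3, 186.7], 56, array([ 518., -362.,   23.])), ([192.0, 194.1], 30, array([539., 181.,  23.]))]
```

Emit:
{"api": "play_rows", "payload": {"plan": [[-0.2, 0.804, 0.027, 0, 0], [-0.2, 0.804, 0.027, 0, 0], [-0.2, 0.804, 0.027, 0, 0], [-0.2, 0.804, 0.027, 0, 0], [-0.2, 0.804, 0.027, 0, 0], [-0.2, 0, 0, 0.45, 0], [-0.2, 0, 0, 0, 0], [-0.2, 0, 0, 0, 0]]}}

```text
time: 38.28
eef_pos: [528.8, -241.8, 142.4]
tcp_rot: [-0.0, -0.691, 0.723, 0.001]
contact_force: [0.1, 1.1, 0.3]
grip_width: 33.9
finger_force: 0.0
```

```bash
python3 - <<'E'
from h import *
w=Cam("wrist")
X=np.array([528.3,-243.5])
for a,q in blobs(w.img,(0,0,130),(180,60,255),300): print(a,q,w.on(a,12).round(1))
go((*X,42),-1.617)
for d in ((-15,0,6),(15,0,6),(0,-15,6)): print(w.proj((X[0]+d[0],X[1]+d[1],d[2])))
E
```

```text
[263.4, 40.7] [246, 22, 36, 37, 900] [ 519.3 -365.8   12. ]
[436.0, 167.0] [422, 151, 29, 28, 406] [ 356.1 -254.2   12. ]
[257.5, 185.1] [241, 167, 34, 40, 997] [ 529.6 -243.4   12. ]
[210.5, 245.9] [201, 227, 20, 41, 397] [ 576.4 -186.    12. ]
[305.1, 246.3] [296, 227, 20, 42, 413] [ 487.5 -181.6   12. ]
[24.3, 271.9] [10, 246, 29, 54, 735] [ 835.  -141.6   12. ]
[247.5, 304.5] [220, 289, 52, 34, 1216] [ 545.8 -114.8   12. ]
[21.5, 363.5] [0, 332, 62, 52, 1732] [974.3  73.   12. ]
at [ 529.2 -242.   143. ] yaw -1.6156 shift mm [  1.6   0.8 101. ] share [0.026 0.013 1.683]
turn share 0.0007 then-axes shift mm [  1.6   0.8 101. ]
[275.87471804 182.31219872]
[242.02385674 183.76391175]
[258.1932433  166.46714514]
```

Emit:
{"api": "play_rows", "payload": {"plan": [[-0.2, 0.025, 0, 0.5, 0], [-0.2, 0, 0, 0.6, 0], [-0.2, 0, 0, 0.58, 0], [-0.2, 0, 0, 0, 0], [-1, 0, 0, 0, 0], [-1, 0, 0, 0, 0], [-1, 0, 0, 0, 0], [-1, 0, 0, -0.6, 0], [-1, 0, 0, -0.6, 0], [-1, 0, 0, -0.6, 0], [-1, 0, 0, 0, 0], [-1, 0, 0, 0, 0]]}}

```text
time: 39.83
eef_pos: [527.9, -244.3, 149.1]
tcp_rot: [-0.0, -0.69, 0.723, 0.001]
contact_force: [-0.1, 0.0, -1.4]
grip_width: 10.0
finger_force: 58.7
```

```bash
python3 - <<'E'
from h import *
s,p,R=state(); print(s["grip_width"],s["finger_force"],R[:,2].round(4))
go((550,38.5,56),-1.617)
E
```

```text
9.992184690021498 58.67443799972534 [-1.5e-03  5.0e-04 -1.0e+00]
at [ 527.9 -244.3  149.1] yaw -1.6176 shift mm [-283.5   -9.    93.2] share [-4.725 -0.15   1.554]
turn share -0.0003 then-axes shift mm [-283.5   -9.    93.1]
```

Emit:
{"api": "play_rows", "payload": {"plan": [[-1, -0.788, -0.025, 0, 0], [-1, -0.788, -0.025, 0, 0], [-1, -0.788, -0.025, 0, 0], [-1, -0.788, -0.025, 0, 0], [-1, -0.788, -0.025, 0, 0], [-1, -0.788, -0.025, 0, 0], [-1, 0, 0, 0, 0], [-1, 0, 0, 0.6, 0], [-1, 0, 0, 0.6, 0], [-1, 0, 0, 0, 0], [-1, 0, 0, 0, 0]]}}

```text
time: 41.2
eef_pos: [550.7, 38.0, 77.8]
tcp_rot: [-0.0, -0.69, 0.724, 0.0]
contact_force: [0.6, 0.3, 0.8]
grip_width: 10.0
finger_force: 58.7
```

Emit:
{"api": "play_rows", "payload": {"plan": [[-1, -0.025, 0, 0.2, 0], [-1, 0, 0, 0.17, 0], [-1, 0, 0, 0, 0], [-1, 0, 0, 0, 0]]}}

```text
time: 41.7
eef_pos: [550.5, 40.1, 55.2]
tcp_rot: [-0.0, -0.69, 0.723, 0.0]
contact_force: [1.3, 0.2, -0.9]
grip_width: 10.1
finger_force: 61.8
```

Emit:
{"api": "play_rows", "payload": {"plan": [[-1, -0.1, 0, 0, 0], [-1, -0.1, 0, 0, 0], [-1, -0.1, 0, 0, 0], [-1, -0.1, 0, 0, 0], [-1, -0.1, 0, 0, 0], [-1, -0.1, 0, 0, 0], [-1, 0, 0, 0, 0]]}}

```text
time: 42.58
eef_pos: [552.2, 76.7, 55.2]
tcp_rot: [-0.0, -0.691, 0.723, 0.001]
contact_force: [0.3, 0.6, -1.1]
grip_width: 10.2
finger_force: 61.8
```

Emit:
{"api": "play_rows", "payload": {"plan": [[-0.3, 0, 0, 0, 0], [-0.3, 0, 0, 0, 0], [-0.3, 0, 0, 0, 0], [-0.3, 0, 0, -0.5, 0], [-0.3, 0, 0, -0.9, 0], [-0.3, 0.7, 0, -0.5, 0], [-0.2, 0.8, 0.03, 0, 0], [-0.2, 0.8, 0.03, 0, 0], [-0.2, 0.8, 0.03, 0, 0], [-0.2, 0.8, 0.03, 0, 0], [-0.2, 0.8, 0.03, 0, 0], [-0.2, 0, 0, 0, 0]]}}

```text
time: 44.08
eef_pos: [529.6, -208.7, 169.2]
tcp_rot: [-0.0, -0.688, 0.725, 0.0]
contact_force: [0.4, 0.9, -0.7]
grip_width: 34.3
finger_force: 0.0
```

```bash
python3 - <<'E'
from h import *
w=Cam("wrist")
for a,q in blobs(w.img,(0,0,130),(180,60,255),300): print(a,q,w.on(a,12).round(1))
go((518.3,-368,142),-1.617)
E
```

```text
[5.0, 19.6] [0, 0, 12, 42, 456] [ 826.6 -428.8   12. ]
[260.8, 13.8] [245, 0, 33, 29, 723] [ 519.4 -365.    12. ]
[7.2, 130.0] [0, 101, 18, 58, 802] [ 830.  -288.7   12. ]
[424.5, 126.8] [411, 112, 28, 28, 382] [ 356.9 -256.3   12. ]
[30.0, 238.2] [17, 212, 27, 55, 702] [ 831.5 -147.    12. ]
[5.9, 255.7] [0, 220, 19, 56, 517] [ 901.4 -116.5   12. ]
[210.5, 245.8] [201, 227, 20, 41, 398] [ 583.3 -139.7   12. ]
[305.1, 246.2] [296, 227, 20, 42, 414] [ 484.7 -134.1   12. ]
[247.5, 280.5] [220, 248, 51, 75, 2240] [547.5 -94.8  12. ]
[95.8, 277.4] [70, 264, 48, 30, 773] [736.4 -95.4  12. ]
[22.7, 345.4] [0, 293, 62, 91, 3024] [978.3  79.1  12. ]
at [ 529.7 -206.9  169.1] yaw -1.621 shift mm [161.5   3.3  27. ] share [2.692 0.054 0.449]
turn share -0.002 then-axes shift mm [161.5   3.9  27.1]
```

Emit:
{"api": "play_rows", "payload": {"plan": [[-0.2, 0.675, 0.015, 0, 0], [-0.2, 0.675, 0.015, 0, 0], [-0.2, 0.675, 0.015, 0, 0], [-0.2, 0.675, 0.015, 0, 0], [-0.2, 0, 0, 0.45, 0], [-0.2, 0, 0, 0, 0], [-0.2, 0, 0, 0, 0]]}}

```text
time: 45.0
eef_pos: [519.5, -365.8, 142.7]
tcp_rot: [-0.0, -0.691, 0.723, 0.001]
contact_force: [0.2, 0.1, -0.1]
grip_width: 34.2
finger_force: 0.0
```

```bash
python3 - <<'E'
from h import *
w=Cam("wrist")
X=np.array([518.5,-368])
for a,q in blobs(w.img,(0,0,130),(180,60,255),300)[:6]: print(a,q,w.on(a,12).round(1))
go((*X,42),-1.617)
for d in ((-15,0,6),(15,0,6),(0,-15,6)): print(w.proj((X[0]+d[0],X[1]+d[1],d[2])))
E
```

```text
[115.4, 101.3] [62, 58, 112, 89, 7970] [ 642.9 -450.3   12. ]
[222.6, 99.8] [175, 63, 100, 75, 810] [ 545.8 -441.6   12. ]
[259.0, 184.2] [242, 167, 35, 39, 974] [ 519.  -367.9   12. ]
[210.5, 245.7] [201, 227, 20, 41, 387] [ 567.2 -309.9   12. ]
[305.1, 246.3] [296, 227, 20, 42, 394] [ 478.2 -305.3   12. ]
[17.8, 266.6] [3, 240, 30, 56, 780] [ 836.1 -272.2   12. ]
at [ 519.8 -366.   143.2] yaw -1.6158 shift mm [  2.    1.2 101.2] share [0.034 0.02  1.687]
turn share 0.0006 then-axes shift mm [  2.    1.2 101.2]
[276.46906938 181.56033841]
[242.62657515 183.01131114]
[258.80116476 165.70941086]
```

Emit:
{"api": "play_rows", "payload": {"plan": [[-0.2, 0.03, 0.015, 0.5, 0], [-0.2, 0, 0, 0.6, 0], [-0.2, 0, 0, 0.58, 0], [-0.2, 0, 0, 0, 0], [-1, 0, 0, 0, 0], [-1, 0, 0, 0, 0], [-1, 0, 0, 0, 0], [-1, 0, 0, -0.6, 0], [-1, 0, 0, -0.6, 0], [-1, 0, 0, -0.6, 0], [-1, 0, 0, 0, 0], [-1, 0, 0, 0, 0]]}}

```text
time: 46.55
eef_pos: [517.7, -368.5, 149.1]
tcp_rot: [-0.0, -0.69, 0.723, 0.001]
contact_force: [-0.6, 0.7, -1.3]
grip_width: 10.3
finger_force: 58.7
```

```bash
python3 - <<'E'
from h import *
s,p,R=state(); print(s["grip_width"],s["finger_force"],R[:,2].round(4))
go((550.5,40,78),-1.617)
E
```

```text
10.314444313555923 58.66317808628082 [-1.3e-03  5.0e-04 -1.0e+00]
at [ 517.7 -368.5  149.1] yaw -1.6176 shift mm [-409.6  -13.8   71.3] share [-6.826 -0.229  1.188]
turn share -0.0003 then-axes shift mm [-409.6  -13.9   71.1]
```

Emit:
{"api": "play_rows", "payload": {"plan": [[-1, -0.76, -0.025, 0, 0], [-1, -0.76, -0.025, 0, 0], [-1, -0.76, -0.025, 0, 0], [-1, -0.76, -0.025, 0, 0], [-1, -0.76, -0.025, 0, 0], [-1, -0.76, -0.025, 0, 0], [-1, -0.76, -0.025, 0, 0], [-1, -0.76, -0.025, 0, 0], [-1, -0.745, -0.025, 0, 0], [-1, 0, 0, 0.6, 0], [-1, 0, 0, 0, 0], [-1, 0, 0, 0, 0]]}}

```text
time: 48.05
eef_pos: [550.1, 39.3, 113.1]
tcp_rot: [-0.001, -0.69, 0.724, 0.001]
contact_force: [0.3, -1.0, -0.1]
grip_width: 10.2
finger_force: 58.7
```

Emit:
{"api": "play_rows", "payload": {"plan": [[-1, 0, 0, 0.4, 0], [-1, 0, 0, 0.3, 0], [-1, 0, 0, 0.2, 0], [-1, 0, 0, 0, 0], [-1, 0, 0, 0, 0]]}}

```text
time: 48.68
eef_pos: [551.3, 39.6, 60.4]
tcp_rot: [0.0, -0.69, 0.724, -0.0]
contact_force: [-0.6, 0.0, 0.8]
grip_width: 10.3
finger_force: 58.7
```

Emit:
{"api": "play_rows", "payload": {"plan": [[-1, 0, 0.015, 0.07, 0], [-1, 0, 0, 0.02, 0], [-1, 0, 0, 0, 0]]}}

```text
time: 49.05
eef_pos: [550.4, 40.0, 55.7]
tcp_rot: [0.001, -0.69, 0.723, -0.0]
contact_force: [-2.5, 0.1, 6.2]
grip_width: 9.9
finger_force: 59.5
```

Emit:
{"api": "play_rows", "payload": {"plan": [[-1, 0, 0, -0.015, 0], [-1, -0.1, 0, 0, 0], [-1, -0.1, 0, 0, 0], [-1, -0.08, 0, 0, 0], [-1, 0, 0, 0, 0]]}}

```text
time: 49.68
eef_pos: [551.0, 56.4, 55.7]
tcp_rot: [-0.0, -0.69, 0.723, -0.001]
contact_force: [-0.4, -3.7, 5.6]
grip_width: 9.4
finger_force: 59.0
```

Emit:
{"api": "play_rows", "payload": {"plan": [[-0.3, 0, 0, 0, 0], [-0.3, 0, 0, 0, 0], [-0.3, 0, 0, 0, 0], [-0.3, 0, 0, -0.5, 0], [-0.3, 0, 0, -0.9, 0], [-0.3, 0.2, 0, -0.5, 0], [-0.3, 0.8, 0, 0, 0], [-0.2, 0.8, 0, 0, 0], [-0.2, 0.8, 0, 0, 0], [-0.2, 0, 0, 0, 0]]}}

```text
time: 50.92
eef_pos: [542.8, -102.2, 168.7]
tcp_rot: [-0.0, -0.689, 0.725, 0.0]
contact_force: [0.7, 0.5, -0.7]
grip_width: 34.4
finger_force: 0.0
```

```bash
python3 - <<'E'
from h import *
s,p,R=state(); print(p,yaw(R))
w=Cam("wrist"); c=Cam("top"); S=Cam("scene")
print("handle",[(a,w.on(a,75).round(1)) for a,q in blobs(w.img,(0,150,70),(6,255,255),100)])
for cc in (w,):
  for Y in (56.4,86,116): print(Y,[cc.proj((550.8+(Y-42)*.046,Y,z)).round(1).tolist() for z in (58,18)])
for a,q in blobs(w.img,(0,0,150),(180,60,255),80): print(a,q,w.on(a,58).round(1))
E
```

```text
[ 542.83112176 -102.21071558  168.7306705 ] -1.6227392845725697
handle [([19.4, 152.1], array([ 759.4, -157.4,   75. ])), ([256.3, 209.7], array([544.9, -94.9,  75. ])), ([27.4, 240.3], array([779.2, -68.7,  75. ]))]
56.4 [[257.9, 338.3], [257.9, 314.4]]
86 [[258.1, 356.2], [258.0, 332.3]]
116 [[258.2, 372.2], [258.2, 348.5]]
[8.8, 32.0] [1, 5, 17, 53, 802] [ 781.5 -280.7   58. ]
[16.1, 147.8] [5, 120, 24, 58, 852] [ 781.3 -161.    58. ]
[255.6, 197.4] [231, 146, 50, 140, 2712] [545.4 -99.1  58. ]
[90.9, 197.6] [57, 175, 53, 61, 1262] [ 694.4 -105.7   58. ]
[217.5, 191.0] [205, 176, 25, 30, 619] [ 575.8 -106.1   58. ]
[256.9, 257.6] [244, 222, 26, 71, 1655] [547.2 -43.6  58. ]
[210.6, 245.6] [201, 227, 20, 41, 365] [586.7 -57.1  58. ]
[305.1, 246.3] [296, 227, 19, 41, 367] [504.9 -52.2  58. ]
[34.0, 307.4] [0, 253, 94, 131, 7260] [836.1  36.7  58. ]
[231.8, 296.5] [229, 280, 6, 34, 147] [573.2  -1.5  58. ]
[258.1, 313.0] [246, 304, 25, 19, 378] [549.4  20.2  58. ]
[463.8, 379.5] [455, 374, 18, 10, 87] [226.7 232.9  58. ]
```

Emit:
{"api": "play_rows", "payload": {"plan": [[-1, 0.3, -0.03, 0, 0], [-1, 0, 0, 0, 0], [-1, 0, 0, 0, 0], [-1, 0, 0, 0.6, 0], [-1, 0, 0, 0.6, 0], [-1, 0, 0, 0.5, 0], [-1, 0, 0, 0, 0], [-1, 0, 0, 0, 0]]}}

```text
time: 52.08
eef_pos: [544.9, -117.2, 68.0]
tcp_rot: [0.0, -0.691, 0.723, -0.0]
contact_force: [0.7, -0.3, 1.0]
grip_width: -0.2
finger_force: 0.0
```

Emit:
{"api": "play_rows", "payload": {"plan": [[-1, -0.08, 0, 0, 0], [-1, -0.05, 0, 0, 0], [-1, -0.05, 0, 0, 0], [-1, 0, 0, 0, 0]]}}

```text
time: 52.58
eef_pos: [545.8, -108.9, 68.8]
tcp_rot: [-0.001, -0.69, 0.724, -0.002]
contact_force: [0.2, -1.6, -0.1]
grip_width: 0.2
finger_force: 1.0
```

```bash
python3 - <<'E'
from h import *
s,p,R=state(); print(p,s["contact_force"])
w=Cam("wrist"); S=Cam("scene")
for cc in(w,S): print([(a,q[4]) for a,q in blobs(cc.img,(0,150,70),(6,255,255),30)],cc.proj((544.5,-94,70)),cc.proj((549,-12,70)))
E
```

```text
[ 545.81912678 -108.94476858   68.75763363] [ 0.19615419 -1.60235776 -0.12186863]
[([257.6, 312.6], 233)] [263.32765019 293.79534646] [261.12157457 391.61677587]
[([281.8, 240.8], 49), ([287.5, 309.5], 1094)] [246.48615652 207.97176989] [269.55572716 198.28795944]
```

Emit:
{"api": "play_rows", "payload": {"plan": [[-1, -0.05, 0, 0, 0], [-1, -0.05, 0, 0, 0], [-1, 0, 0, 0, 0], [-1, 0, 0, 0, 0], [-1, 0, 0, 0, 0], [-1, 0, 0, 0, 0]]}}

```text
time: 53.42
eef_pos: [544.8, -100.6, 66.9]
tcp_rot: [-0.0, -0.69, 0.723, 0.001]
contact_force: [0.4, -0.2, 0.5]
grip_width: -0.1
finger_force: 0.0
```

```bash
python3 - <<'E'
from h import *
s,p,R=state(); print(p,s["contact_force"],s["finger_force"])
S=Cam("scene");w=Cam("wrist")
for cc in(w,S): print([(a,q[4]) for a,q in blobs(cc.img,(0,130,50),(8,255,255),15)],cc.proj((544.5,-94,70)),cc.proj((549,-12,70)))
E
```

```text
[ 544.84223077 -100.56355919   66.88182769] [ 0.40185829 -0.23827654  0.50660149] 0.0
[] [260.5337904  281.77731752] [258.70570449 386.2875264 ]
[([270.3, 198.9], 69), ([281.7, 240.8], 59), ([287.8, 309.0], 1146)] [246.48615652 207.97176989] [269.55572716 198.28795944]
```

Emit:
{"api": "play_rows", "payload": {"plan": [[-1, 0.1, 0, -0.5, 0], [-1, 0, 0, -0.9, 0], [-1, 0, 0, -0.9, 0], [-1, 0, 0, -0.8, 0], [-1, -0.8, 0.64, 0, 0], [-1, -0.8, 0.64, 0, 0], [-1, -0.8, 0.64, 0, 0], [-1, -0.8, 0.64, 0, 0], [0.2, 0, 0, 0, 0]]}}

```text
time: 54.65
eef_pos: [397.9, 94.9, 253.5]
tcp_rot: [-0.0, -0.693, 0.721, 0.001]
contact_force: [0.9, -0.1, -0.9]
grip_width: 17.1
finger_force: 0.0
```

Emit:
{"api": "play_rows", "payload": {"plan": [[0.2, -0.75, 0.035, 0, 0], [0.2, -0.75, 0.035, 0, 0], [0.2, -0.75, 0.035, 0, 0], [0.2, -0.75, 0.035, 0, 0], [0.2, -0.75, 0.035, 0, 0], [0.2, -0.75, 0.035, 0, 0], [0.2, -0.5, 0.035, 0, 0], [0.2, 0, 0, 0, 0], [0.2, 0, 0, 0, 0]]}}

```text
time: 55.78
eef_pos: [400.2, 391.8, 252.9]
tcp_rot: [-0.001, -0.69, 0.724, 0.0]
contact_force: [0.2, -0.2, -0.8]
grip_width: 51.6
finger_force: 0.0
```

```bash
python3 - <<'E'
from h import *
s,p,R=state(); print(np.round(s["joint_positions"],3),R[:,2].round(4))
go((537,390,250),-1.617)
E
```

```text
[ 0.775  0.363  0.166  1.375  0.    -0.748] [-1.4e-03 -7.0e-04 -1.0e+00]
at [400.2 391.8 252.9] yaw -1.6186 shift mm [  -4.7 -136.8    2.7] share [-0.079 -2.279  0.045]
turn share -0.0008 then-axes shift mm [  -4.5 -136.8    2.9]
```

Emit:
{"api": "play_rows", "payload": {"plan": [[0.2, -0.03, -0.76, 0, 0], [0.2, -0.03, -0.76, 0, 0], [0.2, -0.03, -0.76, 0, 0], [0.2, 0, 0, 0, 0], [0.2, 0, 0, 0, 0]]}}

```text
time: 56.4
eef_pos: [536.5, 390.4, 253.0]
tcp_rot: [-0.001, -0.69, 0.724, 0.001]
contact_force: [0.0, -0.5, -0.1]
grip_width: 50.8
finger_force: 0.0
```

```bash
python3 - <<'E'
from h import *
s,p,R=state(); print(p,yaw(R))
w=Cam("wrist"); S=Cam("scene"); c=Cam("top"); u=w.proj((537,316,110)); print(u)
x,y=int(u[0]),int(u[1]); x0,y0=max(0,x-75),max(0,y-70); cr=w.img[y0:y0+150,x0:x0+160]; print(x0,y0,cr.shape)
cv2.imwrite("w_dial.png",w.img)
a=cv2.resize(cr,(560,525),interpolation=cv2.INTER_CUBIC); b=np.vstack([cv2.resize(S.img[160:260,220:320],(240,240)),cv2.resize(c.img[170:220,180:240],(240,200)),np.zeros((85,240,3),np.uint8)])
cv2.imwrite("pics/h.png",np.hstack([a,b]))
E
```

```text
[536.5156717  390.36904012 252.95205455] -1.6192274207510795
[253.66318472 100.12004657]
178 30 (150, 160, 3)
```

View pics/h.png

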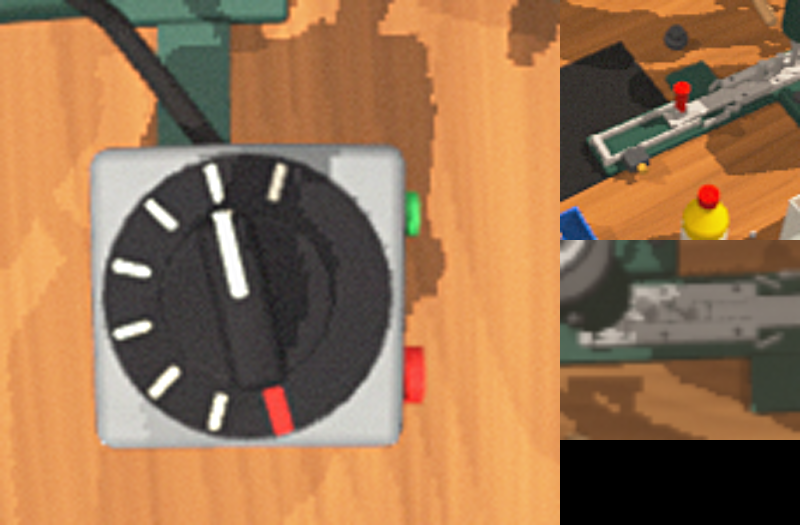

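```bash
python3 - <<'E'
from h import *
w=Cam("wrist"); f=lambda u,v,z:w.on((u/3.5+178,v/3.5+30),z)
a=f(221,207,116);b=f(264,388,116);print(a,b,(a+b)/2,np.linalg.norm(a-b)); phi=np.arctan2(*(a-b)[[1,0]]); print("bar dir",phi)
print("ctr",f(240,297,116)); d=f(248,297,88);print("disk",d)
for n,u,v in(("red",279,411),(6,213,183),(7,276,183),(3,133,330),(1,218,411),(4,131,268)): X=f(u,v,88)-d; print(n,np.arctan2(X[1],X[0]).round(3),np.linalg.norm(X).round(1))
E
```

```text
[546.51198781 307.40583988 116.        ] [538.27068797 352.46793276 116.        ] [542.39133789 329.93688632 116.        ] 45.80951034163245
bar dir -1.389907786372475
ctr [543.01892808 329.72195468 116.        ]
disk [541.97519932 330.90468797  88.        ]
red 1.786 32.4
6 -1.327 32.5
7 -1.855 31.9
3 0.222 32.6
1 1.263 32.4
4 -0.305 32.8
```

Emit:
{"api": "play_rows", "payload": {"plan": [[0.2, 0, 0, 0, 0.0905], [0.2, 0, 0, 0, 0.0905], [0.2, 0, 0, 0, 0.0905], [0.2, 0, 0, 0, 0.0905], [0.2, 0, 0, 0, 0.0905], [0.2, 0, 0, 0, 0.0905], [0.2, 0, 0, 0, 0.0905], [0.2, 0, 0, 0, 0.0905], [0.2, 0, 0, 0, 0.0905], [0.2, 0, 0, 0, 0.0905], [0.2, 0, 0, 0, 0.0905], [0.2, 0, 0, 0, 0.0905]]}}

```text
time: 58.1
eef_pos: [535.6, 392.1, 254.0]
tcp_rot: [-0.0, 0.321, 0.947, 0.0]
contact_force: [-0.8, 0.6, 0.6]
grip_width: 51.3
finger_force: 0.0
```

Emit:
{"api": "play_rows", "payload": {"plan": [[0.2, 0, 0, 0, 0.0905], [0.2, 0, 0, 0, 0.0905], [0.2, 0, 0, 0, 0.0905], [0.2, 0, 0, 0, 0.0905], [0, -0.5, -0.05, 0, 0], [0, -0.5, -0.05, 0, 0], [0, 0, 0, 0.6, 0], [0, 0, 0, 0.6, 0], [0, 0, 0, 0, 0], [0, 0, 0, 0, 0]]}}

```text
time: 59.35
eef_pos: [542.6, 332.5, 182.9]
tcp_rot: [-0.0, 0.633, 0.774, 0.001]
contact_force: [0.7, 0.3, 1.3]
grip_width: 42.8
finger_force: 0.0
```

```bash
python3 - <<'E'
from h import *
s,p,R=state(); print(np.round(s["joint_positions"],3),R[:,2].round(4),s["contact_force"])
go((542.2,330.3,114.5),1.77)
w=Cam("wrist"); 
for lo,hi,n in(((0,0,140),(180,60,255),"white"),((0,140,60),(6,255,255),"red")):
    for a,q in blobs(w.img,lo,hi,25):
        X=w.on(a,116 if n=="white" else 88)
        if np.hypot(X[0]-542,X[1]-330)<50: print(n,a,q,X.round(1))
E
```

```text
[5.490e-01 5.480e-01 2.720e-01 1.293e+00 1.000e-03 1.920e+00] [ 9.0e-04  1.5e-03 -1.0e+00] [0.71218895 0.26454582 1.26739231]
at [542.6 332.5 182.9] yaw 1.7705 shift mm [-2.1 -0.9 68.4] share [-0.036 -0.016  1.14 ]
turn share 0.0002 then-axes shift mm [-2.1 -0.9 68.4]
white [252.9, 192.5] [191, 134, 133, 136, 3474] [537.4 346.4 116. ]
white [278.2, 163.1] [274, 157, 9, 13, 56] [549.3 368.6 116. ]
white [293.9, 178.1] [288, 174, 13, 9, 57] [561.3 361.1 116. ]
white [299.0, 198.5] [293, 197, 13, 4, 52] [567.9 348.3 116. ]
white [293.2, 218.1] [288, 214, 12, 9, 49] [567.4 334.1 116. ]
white [277.9, 232.1] [274, 227, 9, 11, 46] [559.6 322.  116. ]
white [237.4, 232.9] [234, 228, 8, 11, 38] [532.6 316.  116. ]
white [315.1, 246.9] [305, 228, 22, 41, 384] [588.1 315.6 116. ]
red [256.2, 157.7] [253, 149, 8, 18, 126] [535.9 364.1  88. ]
```

```bash
python3 - <<'E'
from h import *
w=Cam("wrist"); P=np.array([w.on(a,88)[:2] for a in ((278.2,163.1),(293.9,178.1),(299,198.5),(293.2,218.1),(277.9,232.1),(237.4,232.9))])
A=np.c_[2*P,np.ones(len(P))]; x=np.linalg.lstsq(A,(P**2).sum(1),rcond=None)[0]; print(x[:2],np.sqrt(x[2]+x[:2]@x[:2])); q=P-x[:2]; print(np.arctan2(q[:,1],q[:,0]).round(3), np.arctan2(*(w.on((256.2,157.7),88)[:2]-x[:2])[::-1]))
E
```

```text
[543.45473053 333.21996458] 31.90385876100129
[ 1.264  0.743  0.218 -0.304 -0.83  -1.877] 1.7893860007412268
```

Emit:
{"api": "play_rows", "payload": {"plan": [[0, -0.012, 0, 0.4, -0.009], [0, 0, 0, 0.4, 0], [0, 0, 0, 0.33, 0], [0, 0, 0, 0, 0], [0, 0, 0, 0, 0]]}}

```text
time: 60.08
eef_pos: [543.4, 331.8, 115.1]
tcp_rot: [-0.0, 0.626, 0.78, 0.001]
contact_force: [0.6, 0.2, 0.3]
grip_width: 42.8
finger_force: 0.0
```

Close on the bar.

Emit:
{"api": "play_rows", "payload": {"plan": [[-1, 0, 0, 0, 0], [-1, 0, 0, 0, 0], [-1, 0, 0, 0, 0], [-1, 0, 0, 0, 0]], "grip_force": 50}}

```text
time: 60.58
eef_pos: [542.5, 331.2, 114.9]
tcp_rot: [-0.0, 0.626, 0.78, 0.0]
contact_force: [-2.0, -1.4, 6.2]
grip_width: 13.2
finger_force: 50.4
```

```bash
python3 - <<'E'
from h import *
s,p,R=state(); print(p,yaw(R),s["contact_force"],s["moment"],s["grip_width"],s["finger_force"])
E
```

```text
[542.45204079 331.23599055 114.87139771] 1.787769626402945 [-1.97202616 -1.36548002  6.20862429] [-0.25023721  0.59067102  0.00209879] 13.15648936560637 50.383095145225525
```

Emit:
{"api": "play_rows", "payload": {"plan": [[-1, 0, 0, 0, -0.0785], [-1, 0, 0, 0, -0.0785], [-1, 0, 0, 0, -0.0785], [-1, 0, 0, 0, -0.0785], [-1, 0, 0, 0, -0.0785], [-1, 0, 0, 0, -0.0785], [-1, 0, 0, 0, -0.0785], [-1, 0, 0, 0, -0.0785], [-1, 0, 0, 0, -0.0785], [-1, 0, 0, 0, -0.0785], [-1, 0, 0, 0, 0]]}}

```text
time: 61.95
eef_pos: [541.2, 329.3, 114.9]
tcp_rot: [-0.002, -0.108, 0.994, -0.001]
contact_force: [-6.6, -6.5, 9.9]
grip_width: 13.2
finger_force: 51.0
```

```bash
python3 - <<'E'
from h import *
s,p,R=state(); print(p,yaw(R),s["contact_force"],s["moment"],s["grip_width"],s["finger_force"])
E
```

```text
[541.16906366 329.30002478 114.86080989] -2.9253012748660403 [-6.58452547 -6.50992854  9.91424604] [-1.19465404  1.28575639  0.03083246] 13.152727083549697 50.973188281059265
```

Emit:
{"api": "play_rows", "payload": {"plan": [[0, 0, 0, 0, 0], [0, 0, 0, 0, 0], [0, 0, 0, 0, 0], [0, 0, 0, -0.6, 0], [0, 0, 0, -0.9, 0], [0, 0, 0, -0.9, 0], [0, 0.6, 0, 0, 0], [0, 0.6, 0, 0, 0], [0, 0, 0, 0, 0]]}}

```text
time: 63.08
eef_pos: [470.2, 315.1, 257.7]
tcp_rot: [-0.001, -0.108, 0.994, 0.0]
contact_force: [0.8, 0.9, -0.2]
grip_width: 42.7
finger_force: 0.0
```

```bash
python3 - <<'E'
from h import *
w=Cam("wrist");s,p,R=state();print(p)
P=[];
for a,q in blobs(w.img,(0,0,140),(180,70,255),15):
    X=w.on(a,88)
    if np.hypot(X[0]-542.5,X[1]-331)<45: print("white",np.round(a,1),q,X.round(1),"ang",np.arctan2(X[1]-331.3,X[0]-542.5).round(3),"r",np.hypot(X[0]-542.5,X[1]-331.3).round(1))
for a,q in blobs(w.img,(0,140,60),(6,255,255),25):
    X=w.on(a,88)
    if np.hypot(X[0]-542.5,X[1]-331)<50: print("red",a,np.arctan2(X[1]-331.3,X[0]-542.5).round(3))
c=Cam("top");S=Cam("scene")
print([(a,q[4]) for a,q in blobs(S.img,(0,130,50),(8,255,255),15)],S.proj((549,-12,70)),[(a,c.on(a,70).round(0)) for a,q in blobs(c.img,(0,140,60),(8,255,255),8)])
print("brass",[(a,c.on(a,25).round(0)) for a,q in blobs(c.img,(15,120,120),(30,255,255),25) if 300<a[0]<400 and 120<a[1]<230])
E
```

```text
[471.68448731 315.66409469 257.74780406]
white [259.6 227.5] [218, 193, 86, 84, 1505] [524.8 329.1  88. ] ang -3.018 r 17.8
white [229.4 224.7] [225, 222, 10, 6, 33] [528.7 297.4  88. ] ang -1.958 r 36.6
white [226.  238.4] [221, 237, 11, 4, 36] [545.3 296.8  88. ] ang -1.489 r 34.7
white [231.  251.7] [227, 249, 9, 6, 32] [560.2 305.   88. ] ang -0.98 r 31.7
white [281.8 251.6] [278, 249, 9, 6, 30] [548.  359.2  88. ] ang 1.377 r 28.4
white [256.  265.6] [254, 257, 5, 18, 85] [571.5 335.4  88. ] ang 0.142 r 29.3
white [270.7 261.1] [268, 257, 7, 9, 27] [562.3 350.1  88. ] ang 0.761 r 27.3
red [286.2, 238.6] 1.937
[([270.2, 199.1], 66), ([281.6, 240.6], 61), ([287.5, 309.2], 1124)] [269.55572716 198.28795944] [([294.7, 86.3], array([ 843., -159.,   70.])), ([277.3, 116.8], array([748., -96.,  70.])), ([253.8, 182.7], array([548.,  -9.,  70.])), ([131.5, 211.6], array([492., 350.,  70.]))]
brass [([326.3, 136.8], array([ 687., -246.,   25.])), ([343.8, 136.0], array([ 685., -301.,   25.])), ([327.4, 152.1], array([ 637., -244.,   25.])), ([343.4, 152.4], array([ 632., -293.,   25.]))]
```

```bash
python3 - <<'E'
from h import *
w=Cam("wrist"); g=w.img.max(2).astype(int)[222:280:2,222:296]
for r in g: print("".join(" .:-=+*#%@"[min(9,v//26)] for v in r))
E
```

```text
-::-*@@@@@*=.............:............:.:::::::..:::::::::::::::::::=%%%%%
:::::::-+*%#=:........................ ..::::::::..::::::::::::::::::=@%%%
:::::::::..:.............................:::::::::::.::::::::::::::::-#%%%
::::::::::...............................::::::::::::.::::::::::::::::+%%%
:::::::::........::......................:::::::::::-:.:::::::::::::::-%%%
:::::::::............:...................::::::::::::-::::::::::::::::-*%%
==-------............:........::::::::::.:::::::::::::::::+@@@@@@@@@@@@*%#
@@@@@@@@@*:.........::.......:::::::::::::::::::::::::::::*@@@@@@@@@@@@*#%
::::::::::..:..........:....:::::::::::::.:::::::::::::::::+*++**++++++#%@
::::::::::.........:.....:...::::::::::::::::::::::::::-::::::::::::::+%%@
:::::::::::::::.............:::::::::::::::::::::::::::-:::::::::::::-*%@@
:::::::::::::::...:.........:::::::::::::::::::::::::::::::::::::::::+%%@@
=:::::::::=++::..:.......:...:::::::::::::::::::::::::::=*=:.:::::::+#%%%%
%+::::-*@@@@@#:::::.....:....::::::::::::::::::::::::::=@@@@@#=::::+#%@@@@
%%+:*@@@@@#=::::::::.....::..:::::::::::::::::::::
[... 374 characters left out ...]
@@@-.::-*%%%%%%%%@@@@@@@@
@@@@%%%%%%%%%%#=-+%+::::::::.:::%@@@*:::.:::::::.-#@--*%%##%%%%#%@@@@@@@@@
@@@@@@@@@@@%%%%%%%*+=-::::::.:::%@@@*::::::::::--++###########%%@@@@@@@@@@
@@@@@@@@@@@@@@@@@@@@@@@%#*+=.:::%@@@*::::=++**%%%%##########%%%%@@@@@@@@@@
@%%%%%%@@@@@@@@@@@@@@@@@@@@@+:::%@@@*:::+%%%%%################%@@@@@@@@@@@
%%%%%%%%%%%%%%%%@@@@@@@@@@@@@@%#@@@@%#%%%%%%%%##############%%%@@@@@@@@@@@
%%%%%%%%%%%%%%%%%%%@@@@@@@@@@@@@@@@@@@@@@@@@@@@@%%##########%%@@@@@@@@@@@@
%%%%%%%%%%%%%%%%%%%%@@@@@@@@@@@@@@@@@@@@@@@@@@@@@@@@@@@@@@@@@@@@@@@%@@@@@@
%%%%%%%%%%%%%%%%%%%%%%@@@@@@@@@@@@@@@%@@@@@@@@@@@@@@@@@@@@@@@@@@@@@@@@@@@@
%%%%%%%%%%%%%%%%%%%%%%%%%%@@@@@@@@@@@@@@@@@@@@@@@@@@@@@@@@@@@@@@@@@@@@@@@@
```

```bash
python3 -c "
from rig import order
print(order.hand_in())"
```

```text
the job is handed in; nothing more can be done
None
```

I handed the job in at about 63 s. Both brass studs stand in the blue bin, the freed pusher sits where three steel studs in a tight row would put it, and the dial points at click 3; the cameras confirmed each of these except the row itself, which I inferred from the pusher.

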